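Clamp the circuit board and hold the field probe over its chip

ROBOT

A 6-joint arm with a two-finger parallel gripper is mounted at the origin on the work surface. World frame = base frame: x ahead of the robot, y to its left, z up, the work surface at z = 0. Lengths are in mm, angles in degrees, forces in N, time in s.
With the tool pointing down it reaches from about 350 to 850 mm from the base axis. Payload 8.1 kg.
Tool frame: the origin (TCP) lies on the front face of the gripper's body, between the roots of the fingers; the fingertips stand r.finger_overhang ahead of it and the grasp point (between the pads) lies 54 mm ahead of it (r.finger_overhang is the distance from the TCP to the fingertips, in mm); y points along the fingers, z is the direction in which the jaws open and shut, and the axes are right-handed (so a half turn about y gives the same grasp; the last joint's range is limited). The gripper opens to 85 mm and grips with 20 to 120 N. Pads are 22 mm wide; open, the fingers measure 114 mm over their backs; the gripper's body (76 mm by 85 mm) begins 54 mm behind the grasp point. The pads swing forward as they close: fully open they stand 13 mm farther back than shut.
Start: joints at [62.258, 7.471, 85.268, -0, 87.261, -4.893], TCP at [232.967, 552.93, 303.892] pointing down, gripper open.
Joint ranges: [-169.43, 169.43], [-51.17, 129.36], [1.28, 143.12], [-76.62, 256.62], [0, 156.53], [-152.29, 152.29]. Speed limits (degrees/s): [136.94, 136.94, 159.86, 180, 180, 180].

INTERFACE

Orientations are given as [roll, pitch, yaw] about the fixed x, y, z axes, in that order (R = Rz(yaw) Ry(pitch) Rx(roll)).
In Python, from bench import r gives the robot as it stands. The module is installed in compiled form; this text tells all that it offers.
- The arm moves only by the tool arm_command, never from a script. Its argument "increments" is a list of rows, each a list of 6 numbers: the shift along the tool's x, y, z in m, then the turn, a rotation vector about the tool's x, y, z in rad. In form: [[tx, ty, tz, wx, wy, wz], ...]. A call has exactly 10 rows; each row is the pose to reach, as a shift and turn from the pose commanded when the call began, along the tool's axes at that moment; what a row does not reach only later rows make up. A row lasts 1/8 s, in which the tool goes at most 62.5 mm and 10.7 degrees, less where a joint would pass 70% of its speed; a pose out of reach is approached as far as the arm can. A call with a gripper value outside its range is refused whole. "jaw" is the gripper's target within -1 to 1 (shut at 1, half-way at 0, fully open at -1), set as the call begins (left out, the last holds). The fingers move at their own pace and stop on an object; "force" is the grip in N (left out, the last holds). Time passes only in rows, so rows that repeat a pose let the fingers close, or fill a call up. It gives the time, the measured TCP pose, the force and the opening at its end, in the units of the state.
- r.sense(): the state, without advancing time (a new reading comes with each control period).
- r.snapshot(name): name is "side" or "top"; returns the picture (480x640x3 uint8, red, green, blue); there is no depth.
- r.camera_model(name): a dict with "intrinsics" (3x3 intrinsics, pixels), "cam_to_world" (4x4, takes a point from camera to world coordinates). Camera axes: x right, y down, z forward; pixel columns grow to the right and rows downward; lengths in mm; the calibration is good to about 2 mm. A picture is of the moment at which its call begins. camera_model takes no time and is no camera call.
- r.hand_in(): hands the job in, once; it reports no verdict.
Trained networks look in the newest picture that a camera, given by its name, has taken for a name from the list of things; names that differ only in an ending like _2 or _b are one class to them, and where a whole thing is asked for, a point or a joint stands for the part that bears it (a point fixed in the world has none). Each returns a list of dicts, best first, with "conf" (0 to 1); they miss things now and then, are a little off and sometimes report something else, mostly with a low value. They report only what shows in the picture. A call takes as long as a camera call.
- r.trace(camera, target): "mask" (480x640 bool, what is visible of it) and "position" ([column, row] in pixels, amid what is visible of it).
- r.spot_point(camera, target): "position" ([column, row] in pixels: a listed point, or the origin of a listed thing).
The state is a dict: "time": time; "joint_pos": joint angles; "qd": joint speeds; "joint_efforts": joint torques, N m; "tool_pos": TCP position; "tcp_rot": TCP orientation; "ft_force": force on the tool from outside, world axes, zero at the start; "wrist_torque": the same for the moment, N m; "finger_gap": finger opening in mm.
Only numpy, scipy, OpenCV 4.12 (cv2) and the standard library are available. Lean on these libraries where they do the work, as an engineer would, in place of code of your own. Each camera call takes 0.05 s, during which the arm holds its last target.

TASK

Swing the hold-down frame of the board fixture fully shut, then lift the field probe out of its stand and carry it high over the drawer cabinet and the board's tall parts to the long black chip, without the probe touching the cabinet, the fixture or the board and without disturbing the other things on the bench. Finish while still holding the probe still, hovering upright about 8 mm above the chip without touching it, its rectangular foot centred on the chip and lined up with the chip's long side. Do not put it down or let go.

Things in the scene. Friction and masses are not known exactly. Their poses are not given: they have to be found in the camera images.
- frame (a joint): hinge angle of the steel hold-down frame over the board: 0 = shut flat (hard stop), 0.7 to 1.2 rad at the start. Rectangle with an open window: side bars 8 wide, 98 apart, one crossbar at the free end, all 8 thick. Closes by swinging its free (-x) end towards fixture -x and down. Stiff hinge: stays at any angle, needs about 1 to 4 N at the tab
- frame_hinge (a point): middle of the frame's hinge axis, which runs along the fixture's y: at fixture (70, 0, 30) mm. The frame's mid-plane passes through it
- frame_tab (a point): where to push: on the frame's upper face at the middle of its free end, 149 mm from the hinge axis, 4 mm above the frame's mid-plane. Flat surface around it (crossbar plus finger tab) from 130 to 167 mm from the hinge axis, 34 mm across. At fixture (-79, 0, 34) mm when shut. Turns with the frame
- fixture: aluminium board fixture fixed to the bench, 160 (x) x 130 (y) x 22 mm, a dark green circuit board on it (top z = 24). Origin: centre of underside, z up, x from finger tab to hinge. Tall parts at x, y: black capacitors 16 dia, top 48, at (-4,-34), (30,-32); coil 18 dia, top 36, at (40,12); finned heat sink 12 x 50, top 43, at (-43,4); hinge lugs top 40 at (70,+-58)
- chip_top (a point): centre of the upper face of the target, the long black chip: 18 (x) x 36 (y) x 4 mm, pins along its long sides, the largest flat black package on the board; at fixture (-5, 10, 28) mm, same axes as the fixture: its long side runs along the fixture's y
- probe: cordless field probe, standing upright in its stand at the start. Origin: centre of its underside (the sensing face), z up. From below: white rectangular foot 18 (x) x 36 (y) x 12 tall; aluminium neck 14 x 20 up to z = 45; black square grip 26 x 26 from z = 45 to 103, grey cap to 105. 60 to 130 g
- stand: grey plastic probe stand fixed to the bench: base 85 x 75 x 10, on it a rectangular socket open at the top, walls 5 thick, inside 26 (x) x 44 (y), rim at z = 35. Origin: centre of the underside. The probe's foot stands on the base (z = 10) inside the socket, so lift it straight up by over 30 mm
- cabinet: grey small-parts drawer cabinet fixed to the bench between the fixture and the stand, 200 (x) x 84 (y, over the drawer pulls) x 90 tall. Origin: centre of the underside
- bottle: bystander: capped plastic bottle, 44 dia x 100 tall, upright; not to be disturbed. Sizes in mm; origin on its underside unless said otherwise
- jar: bystander: small lidded glass jar, 48 dia x 50 tall, upright; not to be disturbed. Sizes in mm; origin on its underside unless said otherwise
- tape: bystander: roll of black tape lying flat, 64 outer dia, 19 tall; not to be disturbed. Sizes in mm; origin on its underside unless said otherwise
- screwdriver: bystander: screwdriver with a black handle lying on the bench; origin under its middle; not to be disturbed
- motor: bystander: small aluminium drone motor, 28 dia, 30 tall, upright; not to be disturbed. Sizes in mm; origin on its underside unless said otherwise
- meter: bystander: handheld multimeter lying on its back, 150 x 75 x 36; not to be disturbed. Sizes in mm; origin on its underside unless said otherwise
- battery: bystander: grey battery pack, 100 x 34 x 28; not to be disturbed. Sizes in mm; origin on its underside unless said otherwise

How it is judged:
By the outcome, as a careful person would: the job done as asked, in the order asked, and still so for the second after the job is handed in, while the arm keeps its last pose, push and grip.
It also fails if it takes over 61 s, if anything falls off the work surface, if the arm or the gripper's body presses on something with over 40 N, if the wrist force passes 120 N, or if a joint passes its speed limit or range.

## Working session

There is one attempt and no reset: what is moved stays moved. The work goes in short steps, Python scripts to look and compute and a tool call to move; the robot and the scene stay as the last step left them, time stands still between calls to the robot, and variables do not carry over. Pictures are saved under pics/ and viewed, and the job is handed in when it is done.

Besides the shell and the picture viewer there is one more tool, called after "Call:" as a command line: name --pt "numbers of a row" for each row, then --argument value for the rest. arm_command: Moves the arm, as the interface text tells. Its arguments: {"type":"object","properties":{"increments":{"type":"array","items":{"type":"array","items":{"type":"number"}}},"jaw":{"type":"number"},"force":{"type":"number"}},"required":["increments"]}

```bash
mkdir -p pics; python3 - <<'E'
from bench import r
import cv2
s=r.sense()
for k,v in s.items(): print(k,v)
print(r.finger_overhang)
for n in("side","top"):
    im=r.snapshot(n); cv2.imwrite(f"pics/{n}0.png",im[:,:,::-1]); m=r.camera_model(n); print(n,m)
E
```

```text
time 0.0
joint_pos [ 6.22584967e+01  7.51559385e+00  8.53293361e+01  1.20462864e-03
  8.72628860e+01 -4.89113498e+00]
qd [ 0.07545551 -0.09938377 -0.07704719 -0.01027082 -0.05002432  0.0276194 ]
joint_efforts [ 4.76998393e-04 -5.69390881e+01 -5.00555170e+01  1.11206832e-04
  1.42000912e-02  1.49453024e-05]
tool_pos [232.7535674 552.557415  302.8387118]
tcp_rot [-9.01073207e+01  1.03914419e-02 -2.28504367e+01]
ft_force [-0.81416813  0.3476218  -0.06366183]
wrist_torque [ 0.0195118  -0.01505321 -0.02151559]
finger_gap 85.55512700853083
72.6
side {'intrinsics': array([[567.16663244,   0.        , 323.02119479],
       [  0.        , 567.16663244, 235.74630437],
       [  0.        ,   0.        ,   1.        ]]), 'cam_to_world': array([[ 7.73141412e-01, -3.38373980e-01,  5.36428380e-01,
        -1.36725486e+02],
       [-6.33760620e-01, -4.44836781e-01,  6.32825185e-01,
        -8.17829567e+02],
       [ 2.44914979e-02, -8.29230540e-01, -5.58369840e-01,
         7.53970438e+02],
       [ 0.00000000e+00,  0.00000000e+00,  0.00000000e+00,
         1.00000000e+00]])}
top {'intrinsics': array([[488.88963184,   0.        , 321.74972623],
       [  0.        , 488.88963184, 244.84776495],
       [  0.        ,   0.        ,   1.        ]]), 'cam_to_world': array([[ 1.07873545e-01, -9.72588003e-01,  2.05999697e-01,
         2.70562013e+02],
       [-9.94145978e-01, -1.06799399e-01,  1.63603952e-02,
        -1.72168198e+01],
       [ 6.08871974e-03, -2.06558624e-01, -9.78415281e-01,
         1.32914142e+03],
       [ 0.00000000e+00,  0.00000000e+00,  0.00000000e+00,
         1.00000000e+00]])}
```

View pics/side0.png

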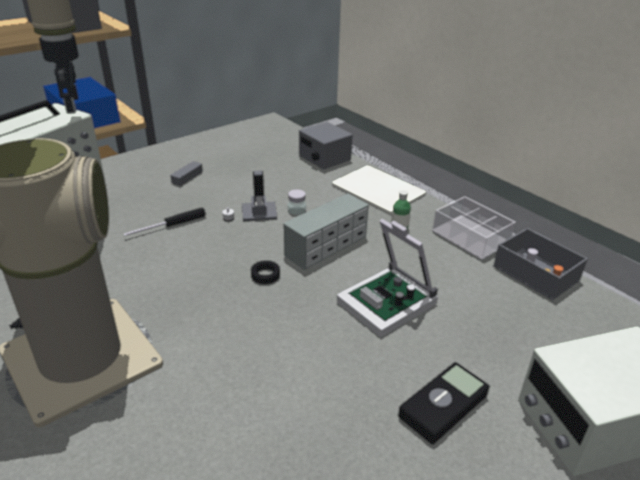

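View pics/top0.png

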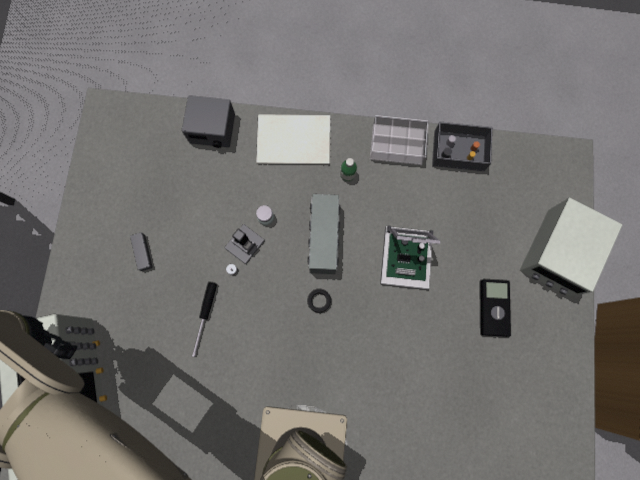

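```bash
cat > h.py <<'E'
import numpy as np, cv2
from bench import r
from scipy.spatial.transform import Rotation as R
def proj(n,P):
    m=r.camera_model(n);T=np.linalg.inv(m["cam_to_world"]);P=np.atleast_2d(P)
    c=P@T[:3,:3].T+T[:3,3];q=c@m["intrinsics"].T;return q[:,:2]/q[:,2:]
def plane(n,uv,z):
    m=r.camera_model(n);T=m["cam_to_world"];d=T[:3,:3]@np.linalg.inv(m["intrinsics"])@np.array([uv[0],uv[1],1.])
    return T[:3,3]+d*(z-T[2,3])/d[2]
def tri(a,b):
    A=[];y=[]
    for n,uv in(("side",a),("top",b)):
        m=r.camera_model(n);T=m["cam_to_world"];d=T[:3,:3]@np.linalg.inv(m["intrinsics"])@np.array([uv[0],uv[1],1.]);d/=np.linalg.norm(d)
        M=np.eye(3)-np.outer(d,d);A.append(M);y.append(M@T[:3,3])
    A=np.vstack(A);y=np.hstack(y);x=np.linalg.lstsq(A,y,rcond=None)[0];return x,np.linalg.norm(A@x-y)
E
python3 - <<'E'
from h import *
import pickle
for n in("side","top"): r.snapshot(n)
D={}
for t in("chip_top","frame_hinge","frame_tab","probe","stand","fixture","cabinet"):
    o={}
    for n in("side","top"):
        l=r.spot_point(n,t); o[n]=l
    print(t,[(n,[(np.round(x["position"],1),round(x["conf"],2)) for x in o[n][:2]]) for n in o])
    if o["side"] and o["top"]: print("   tri",tri(o["side"][0]["position"],o["top"][0]["position"]))
for t in("probe","stand","fixture","cabinet","frame"):
    for n in("side","top"):
        l=r.trace(n,t); D[t,n]=l[0]["mask"] if l else None
        print(t,n,[(x["conf"],x["mask"].sum(),x["position"]) for x in l[:2]])
pickle.dump(D,open("m.pkl","wb"))
E
python3 -c "
import cv2
a=cv2.imread('pics/top0.png');b=cv2.imread('pics/side0.png')
cv2.imwrite('pics/t_fix.png',cv2.resize(a[215:300,370:450],None,fx=7,fy=7,interpolation=cv2.INTER_CUBIC))
cv2.imwrite('pics/t_st.png',cv2.resize(a[190:290,210:350],None,fx=5.5,fy=5.5,interpolation=cv2.INTER_CUBIC))
cv2.imwrite('pics/s_fix.png',cv2.resize(b[215:340,320:450],None,fx=4.7,fy=4.7,interpolation=cv2.INTER_CUBIC))
cv2.imwrite('pics/s_st.png',cv2.resize(b[160:280,210:380],None,fx=4.5,fy=4.5,interpolation=cv2.INTER_CUBIC))
"
```

```text
chip_top [('side', [(array([380.7, 290.8]), 0.62), (array([256.9, 205.7]), 0.6)]), ('top', [(array([403.2, 254.9]), 0.57)])]
   tri (array([ 537.85984339, -215.78408002,   22.2641329 ]), np.float64(7.18852330438099))
frame_hinge [('side', [(array([405.8, 275.6]), 0.63), (array([388.5, 298.7]), 0.43)]), ('top', [(array([407. , 228.1]), 0.73)])]
   tri (array([ 610.48287201, -218.22572056,   28.99902193]), np.float64(10.06194087860479))
frame_tab [('side', [(array([399. , 229.7]), 0.55)]), ('top', [(array([417.3, 239.5]), 0.67)])]
   tri (array([ 552.59669234, -226.91455078,  169.67989419]), np.float64(1.1526242959318451))
probe [('side', [(array([259.1, 206.6]), 0.91)]), ('top', [(array([244.9, 242.8]), 0.69)])]
   tri (array([528.3212253 , 215.65330611,  16.58000904]), np.float64(2.064247546450065))
stand [('side', [(array([259.7, 214.1]), 0.64)]), ('top', [(array([241.7, 245.3]), 0.65)])]
   tri (array([530.19821311, 226.29231573, -12.23694679]), np.float64(4.801897610510165))
fixture [('side', [(array([387.9, 304.6]), 0.84), (array([296.5, 209.1]), 0.25)]), ('top', [(array([406.7, 
[... 182 characters left out ...]
, 0.16)]), ('top', [(array([321.3, 239.7]), 0.6)])]
   tri (array([571.93800404,   5.819603  , -15.73087183]), np.float64(5.9832918121675736))
probe side [(0.64, np.int64(353), [261.4, 183.0])]
probe top [(0.73, np.int64(192), [241.4, 236.1])]
stand side [(0.81, np.int64(597), [258.1, 210.0])]
stand top [(0.78, np.int64(629), [243.7, 244.7])]
fixture side [(0.35, np.int64(5048), [390.6, 293.7])]
fixture top [(0.56, np.int64(2928), [407.8, 255.4])]
cabinet side [(0.89, np.int64(4219), [325.2, 231.0])]
cabinet top [(0.64, np.int64(2226), [322.8, 233.8])]
frame side [(0.56, np.int64(5243), [391.2, 291.5]), (0.55, np.int64(1222), [407.0, 244.5])]
frame top [(0.94, np.int64(338), [421.4, 238.4])]
```

View pics/t_fix.png

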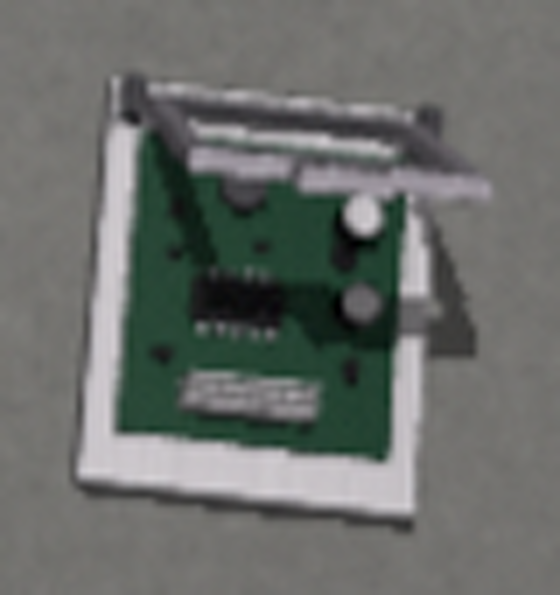

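View pics/t_st.png

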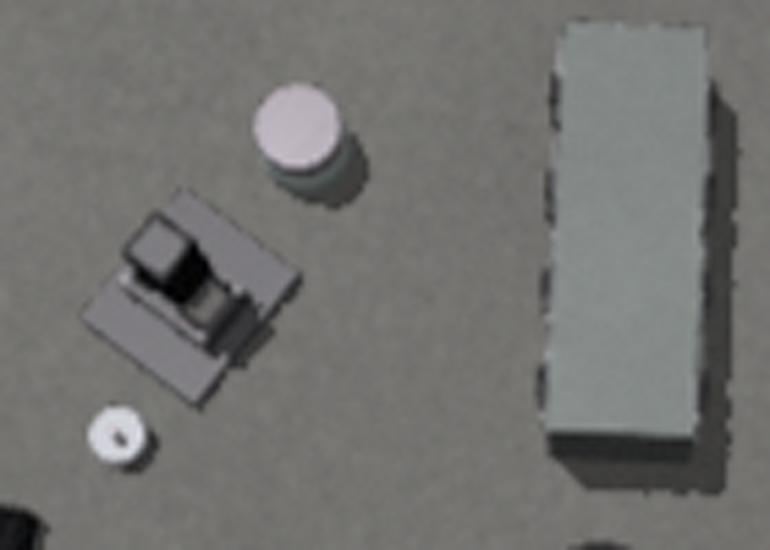

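View pics/s_fix.png

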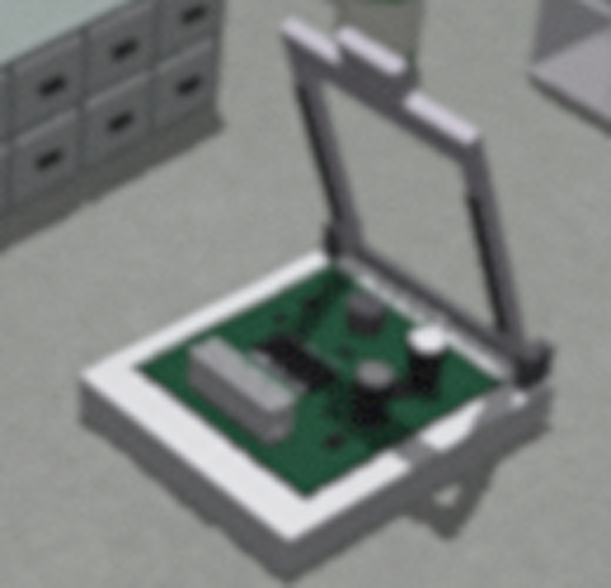

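View pics/s_st.png

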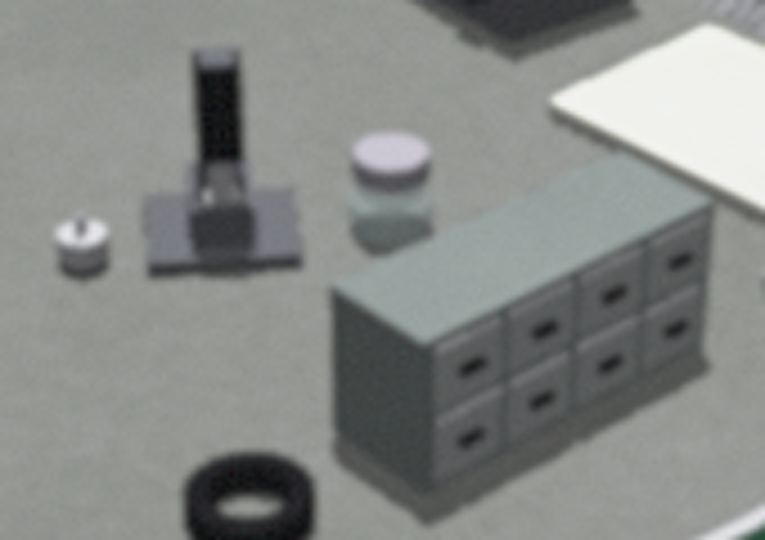

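```bash
cat > fit.py <<'E'
from h import *
from scipy.optimize import least_squares
from scipy.ndimage import map_coordinates
def box(cx,cy,sx,sy,z):
    a,b=sx/2,sy/2;p=[(cx-a,cy-b,z),(cx+a,cy-b,z),(cx+a,cy+b,z),(cx-a,cy+b,z)]
    return [(p[i],p[(i+1)%4]) for i in range(4)]
def W(P,q):
    c,s=np.cos(q[2]),np.sin(q[2]);P=np.asarray(P,float)
    return np.stack([q[0]+c*P[:,0]-s*P[:,1],q[1]+s*P[:,0]+c*P[:,1],P[:,2]],1)
def edgefit(n,img,edges,q,its=12,rng=6,verbose=False):
    """edges: list of (p0,p1,pol) """
    g=cv2.GaussianBlur(img.astype(np.float32).mean(2),(0,0),0.7)
    q=np.array(q,float)
    for k in range(its):
        w=max(2.0,rng*(0.75**k)); obs=[];pts=[];nr=[];wt=[];eid=[]
        for i,(p0,p1) in enumerate(edges):
            t=np.linspace(.08,.92,24)[:,None];P=np.array(p0)*(1-t)+np.array(p1)*t
            u=proj(n,W(P,q));d=u[-1]-u[0];d/=np.linalg.norm(d);nn=np.array([-d[1],d[0]])
            ss=np.arange(-w,w+.01,.25)
            X=u[:,None,:]+ss[None,:,None]*nn
            v=map_coordinates(g,[X[...,1],X[...,0]],order=1)
            gr=np.abs(np.gradient(v,axis=1))*np.exp(-(ss/w)**2)[None]
            j=gr.argmax(1);ok=gr[np.arange(len(j)),j]>1.0
            for a in np.where(ok)[0]:
                obs.append(u[a]+ss[j[a]]*nn);pts.append(P[a]);nr.append(nn);eid.append(i)
        obs=np.array(obs);pts=np.array(pts);nr=np.array(nr);eid=np.array(eid)
        f=lambda q:((proj(n,W(pts,q))-obs)*nr).sum(1)
        q=least_squares(f,q,loss="soft_l1",f_scale=.5,x_scale=[1,1,.01]).x
    e=f(q);return q,np.median(np.abs(e)),[(i,int((eid==i).sum()),round(float(np.median(e[eid==i])),2)) for i in range(len(edges))],
def draw(n,img,edges,q,crop,f,name):
    a=cv2.resize(img[crop[1]:crop[3],crop[0]:crop[2],::-1],None,fx=f,fy=f,interpolation=cv2.INTER_CUBIC)
    for p0,p1 in edges:
        u=(proj(n,W([p0,p1],q))-np.array(crop[:2])+.5)*f-.5
        cv2.line(a,tuple(int(round(x)) for x in u[0]),tuple(int(round(x)) for x in u[1]),(0,0,255),1,cv2.LINE_AA)
    cv2.imwrite(name,a)
E
cat > run1.py <<'E'
from fit import *
I={n:cv2.imread(f"pics/{n}0.png")[:,:,::-1] for n in("side","top")}
fx=box(0,0,160,130,22);chip=box(-5,10,18,36,28);hs=box(-43,4,12,50,43)
res={}
c=plane("top",(407,257),22)
for n,e in(("top",[fx[0],fx[2],fx[3]]+hs),("side",fx+hs)):
    q,m,l=edgefit(n,I[n],e,[c[0],c[1],np.radians(-3)]);print("fixture",n,q[:2],np.degrees(q[2]),m,l);res["fix",n]=q
    draw(n,I[n],fx+hs+chip,q,(370,215,450,300) if n=="top" else (320,215,450,340),7 if n=="top" else 4.7,f"pics/{n}_fixfit.png")
# stand
c=plane("top",(243.5,244),10)
a=plane("top",(210+180/5.5,190+188/5.5),10);b=plane("top",(210+300/5.5,190+278/5.5),10);d=plane("top",(210+80/5.5,190+315/5.5),10);e2=plane("top",(210+202/5.5,190+405/5.5),10)
print("stand sides",np.linalg.norm(a-b),np.linalg.norm(a-d),a,b,d,e2)
E
python3 run1.py
```

```text
fixture top [ 538.54481564 -229.17546811] -0.3082870055141395 0.24947001970310223 [(0, 22, 0.25), (1, 24, 0.0), (2, 24, 0.0), (3, 24, 0.0), (4, 24, -0.25), (5, 24, -0.0), (6, 24, -0.5)]
fixture side [ 534.69336281 -231.13884233] 0.2865429880366642 0.2491667558251865 [(0, 24, 0.0), (1, 24, -0.5), (2, 24, 0.0), (3, 24, -0.25), (4, 24, 0.0), (5, 24, -0.25), (6, 24, -0.0), (7, 24, -0.38)]
stand sides 77.28151895272445 81.15774581795817 [582.69234134 229.53110647  10.        ] [543.12938477 163.14431834  10.        ] [512.32588059 269.96798206  10.        ] [473.74447089 202.99341062  10.        ]
```

View pics/top_fixfit.png

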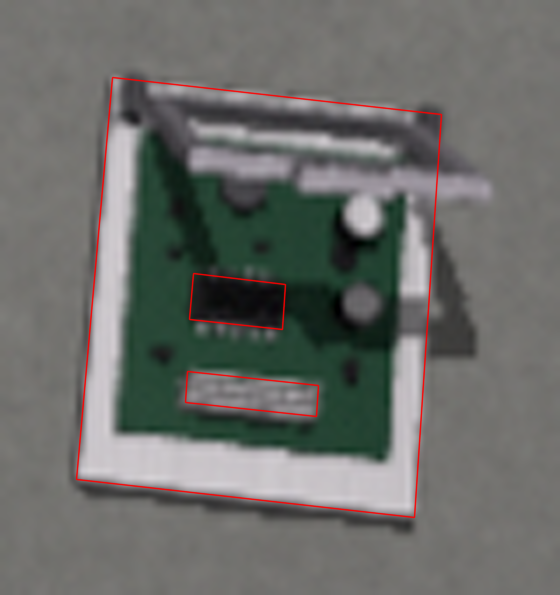

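View pics/side_fixfit.png

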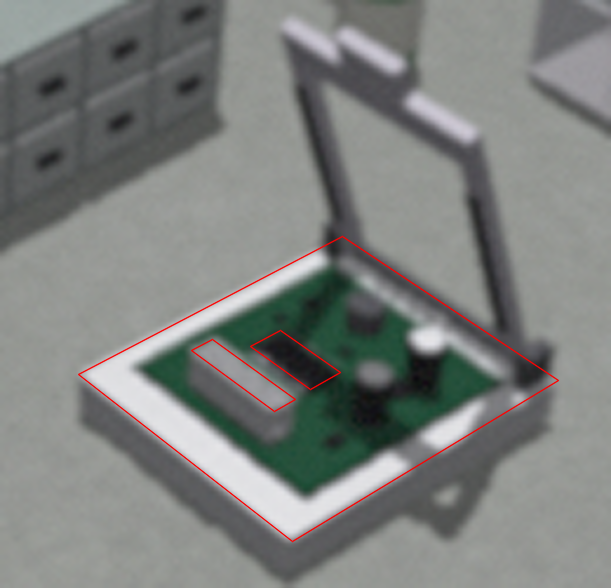

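```bash
cat > run2.py <<'E'
from fit import *
I={n:cv2.imread(f"pics/{n}0.png")[:,:,::-1] for n in("side","top")}
b=box(0,0,85,75,10);rim=box(0,0,36,54,35);cap=box(0,0,26,26,115);gb=box(0,0,26,26,55)
for n in("top","side"):
    bb=b
    if n=="side": bb=b
    q,m,l=edgefit(n,I[n],bb,[528,216.5,np.radians(-30)],rng=4);print("stand",n,q[:2],np.degrees(q[2]),m,l)
    q2,m,l=edgefit(n,I[n],cap,q,rng=3);print("cap",n,q2[:2],np.degrees(q2[2]),m,l)
    draw(n,I[n],b+rim+cap+gb,q,(210,190,300,270) if n=="top" else (230,160,300,240),7 ,f"pics/{n}_stfit.png")
cb=box(0,0,200,84,90)
for n in("top","side"):
    q,m,l=edgefit(n,I[n],[cb[1],cb[3]] if n=="top" else [cb[1],cb[3],cb[0]],[575,4,np.radians(2)],rng=5);print("cab",n,q[:2],np.degrees(q[2]),m,l)
    draw(n,I[n],cb,q,(290,180,360,290) if n=="top" else (270,180,380,280),5,f"pics/{n}_cab.png")
E
python3 run2.py
python3 -c "
import cv2,numpy as np
a=[cv2.imread(f'pics/{n}.png') for n in('top_stfit','side_stfit')]
h=560;o=np.zeros((h,1130,3),np.uint8)
o[:a[0].shape[0],:a[0].shape[1]]=a[0];o[:a[1].shape[0],635:635+a[1].shape[1]]=a[1]
cv2.imwrite('pics/st2.png',cv2.resize(o,(800,396)))
a=[cv2.imread(f'pics/{n}.png') for n in('top_cab','side_cab')]
o=np.zeros((560,910,3),np.uint8)
o[:a[0].shape[0],:a[0].shape[1]]=a[0];o[:a[1].shape[0],355:355+a[1].shape[1]]=a[1]
cv2.imwrite('pics/cab2.png',cv2.resize(o,(800,492)))
"
```

```text
stand top [529.29560481 218.00778213] -29.782805436121787 0.719490525161441 [(0, 24, 0.48), (1, 22, 0.74), (2, 22, 0.03), (3, 24, 0.53)]
cap top [531.64041677 217.8390612 ] -27.689214054679876 0.248736623308264 [(0, 24, 0.25), (1, 24, 0.0), (2, 24, 0.25), (3, 24, 0.25)]
stand side [523.84491097 213.54790614] -31.191361416790393 0.23679663993882974 [(0, 24, -0.01), (1, 24, -0.12), (2, 20, 0.01), (3, 24, -0.0)]
cap side [524.85844892 212.8401485 ] -33.129645252453486 0.2437524540106097 [(0, 24, 0.24), (1, 24, -0.26), (2, 24, 0.26), (3, 24, -0.24)]Traceback (most recent call last):
  File "run2.py", line 12, in <module>
    q,m,l=edgefit(n,I[n],[cb[1],cb[3]] if n=="top" else [cb[1],cb[3],cb[0]],[575,4,np.radians(2)],rng=5);print("cab",n,q[:2],np.degrees(q[2]),m,l)
          ~~~~~~~^^^^^^^^^^^^^^^^^^^^^^^^^^^^^^^^^^^^^^^^^^^^^^^^^^^^^^^^^^^^^^^^^^^^^^^^^^^^^^^^^^^^^^^
  File "fit.py", line 28, in edgefit
    q=least_squares(f,q,loss="soft_l1",f_scale=.5,x_scale=[1,1,.01]).x
      ~~~~~~~~~~~~~^^^^^^^^^^^^^^^^^^^^^^^^^^^^^^^^^^^^^^^^^^^^^^^^^
    return func(*args, **kwargs)
    vector_fu
[... 401 characters left out ...]

  File "fit.py", line 27, in <lambda>
    f=lambda q:((proj(n,W(pts,q))-obs)*nr).sum(1)
                        ~^^^^^^^
  File "fit.py", line 9, in W
    return np.stack([q[0]+c*P[:,0]-s*P[:,1],q[1]+s*P[:,0]+c*P[:,1],P[:,2]],1)
                            ~^^^^^
IndexError: too many indices for array: array is 1-dimensional, but 2 were indexed
[ WARN:0@0.084] global loadsave.cpp:275 findDecoder imread_('pics/top_cab.png'): can't open/read file: check file path/integrity
[ WARN:0@0.084] global loadsave.cpp:275 findDecoder imread_('pics/side_cab.png'): can't open/read file: check file path/integrity
Traceback (most recent call last):
AttributeError: 'NoneType' object has no attribute 'shape'
```

View pics/st2.png

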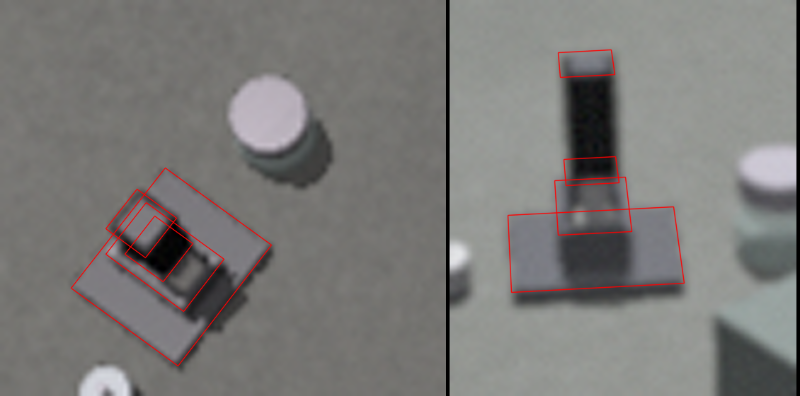

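```bash
cat > run3.py <<'E'
from fit import *
I={n:cv2.imread(f"pics/{n}0.png")[:,:,::-1] for n in("side","top")}
cap=box(0,0,26,26,115);gb=box(0,0,26,26,55);low=box(0,0,85,75,0)
for sw in(0,1):
  b=box(0,0,85,75,10) if not sw else box(0,0,75,85,10);rim=box(0,0,36,54,35)+box(0,0,26,44,35)
  for n in("top","side"):
    for y0 in (-26,-30,-34):
        q,m,l=edgefit(n,I[n],b,[528,216.5,np.radians(y0)],rng=3,its=15);print(sw,"stand",n,q[:2],np.degrees(q[2]),m,l)
    if not sw:draw(n,I[n],b+rim+cap+gb,q,(215,210,280,270) if n=="top" else (230,160,290,225),9 ,f"pics/{n}_stfit2.png")
cb=box(0,0,200,84,90)
for n in("top","side"):
    q,m,l=edgefit(n,I[n],[cb[1],cb[3]] if n=="top" else [cb[1],cb[3]],[590 if n=="top" else 580,4,np.radians(2)],rng=10);print("cab",n,q[:2],np.degrees(q[2]),m,l)
    draw(n,I[n],cb,q,(290,180,360,290) if n=="top" else (270,180,380,280),5,f"pics/{n}_cab.png")
E
python3 run3.py
python3 -c "
import cv2,numpy as np
a=[cv2.imread(f'pics/{n}.png') for n in('top_cab','side_cab')]
o=np.zeros((560,910,3),np.uint8)
o[:a[0].shape[0],:a[0].shape[1]]=a[0];o[:a[1].shape[0],355:355+a[1].shape[1]]=a[1]
cv2.imwrite('pics/cab2.png',cv2.resize(o,(800,492)))
"
```

```text
0 stand top [528.65363194 216.56846012] -26.397244489627443 0.5023167386264955 [(0, 24, -0.22), (1, 19, 0.53), (2, 21, -0.28), (3, 24, 0.47)]
0 stand top [528.35248181 216.75658067] -26.731075161173543 0.4941113057671718 [(0, 24, -0.25), (1, 21, 0.49), (2, 21, -0.47), (3, 24, 0.5)]
0 stand top [527.0910573  213.77120472] -30.71838545676435 0.5311190745372164 [(0, 24, -0.09), (1, 21, 0.74), (2, 17, -0.8), (3, 24, 0.52)]Traceback (most recent call last):
  File "run3.py", line 8, in <module>
    q,m,l=edgefit(n,I[n],b,[528,216.5,np.radians(y0)],rng=3,its=15);print(sw,"stand",n,q[:2],np.degrees(q[2]),m,l)
          ~~~~~~~^^^^^^^^^^^^^^^^^^^^^^^^^^^^^^^^^^^^^^^^^^^^^^^^^^
  File "fit.py", line 28, in edgefit
    q=least_squares(f,q,loss="soft_l1",f_scale=.5,x_scale=[1,1,.01]).x
      ~~~~~~~~~~~~~^^^^^^^^^^^^^^^^^^^^^^^^^^^^^^^^^^^^^^^^^^^^^^^^^
    return func(*args, **kwargs)
    vector_fun = VectorFunction(
        fun_wrapped,
    ...<6 lines>...
        workers=workers
    )
    self._update_fun()
    ~~~~~~~~~~~~~~~~^^
    self.f = self.fun_wrapped(xp_copy(self.x))
             ~~~~~~~~~~~~~~~~^^^^^^^^^^^^^^^^^
    return np.atleast_1d(self.fun(x))
                         ~~~~~~~~^^^
    return self.f(x, *self.args, **self.kwargs)
           ~~~~~~^^^^^^^^^^^^^^^^^^^^^^^^^^^^^^
  File "fit.py", line 27, in <lambda>
    f=lambda q:((proj(n,W(pts,q))-obs)*nr).sum(1)
                 ~~~~^^^^^^^^^^^^
  File "h.py", line 5, in proj
    m=r.camera_model(n);T=np.linalg.inv(m["cam_to_world"]);P=np.atleast_2d(P)
ValueError: time passes only in moves, steps and waits
[ WARN:0@0.025] global loadsave.cpp:275 findDecoder imread_('pics/top_cab.png'): can't open/read file: check file path/integrity
[ WARN:0@0.025] global loadsave.cpp:275 findDecoder imread_('pics/side_cab.png'): can't open/read file: check file path/integrity
Traceback (most recent call last):
AttributeError: 'NoneType' object has no attribute 'shape'
```

View pics/top_stfit2.png

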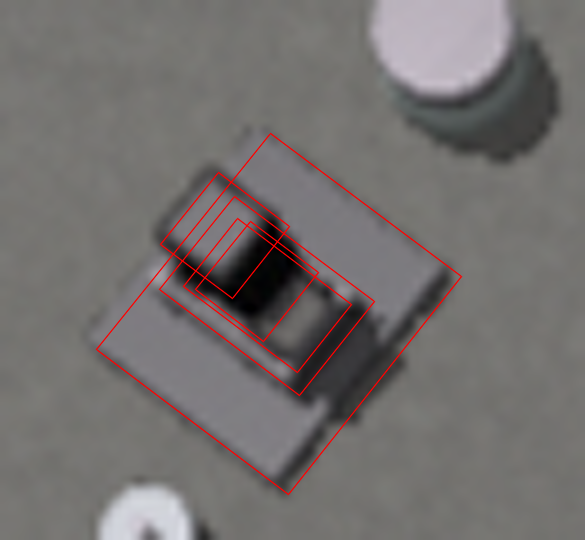

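```bash
python3 - <<'E'
from bench import r
import pickle
pickle.dump({n:r.camera_model(n) for n in("side","top")},open("cam.pkl","wb"))
E
sed -i 's/r\.camera_model(n)/CM[n]/; ' h.py; sed -i 's/m=r.camera_model(n)/m=CM[n]/' h.py
sed -i '4i import pickle; CM=pickle.load(open("cam.pkl","rb"))' h.py
cat > plan.py <<'E'
# python3 plan.py x y z yaw(start)  then waypoints "n,x,y,z,yaw" ...
import sys,numpy as np
def plan(s,wps):
    s=np.array(s,float);c,sn=np.cos(np.radians(s[3])),np.sin(np.radians(s[3]))
    M=np.array([[c,sn,0],[0,0,-1],[-sn,c,0]]);cur=s.copy();rows=[]
    for n,*w in wps:
        w=np.array(w,float)
        for i in range(1,int(n)+1):
            p=cur+(w-cur)*i/n;t=M@(p[:3]-s[:3])/1000
            rows.append([round(float(v),4) for v in t]+[0,round(float(-np.radians(p[3]-s[3])),4),0])
        cur=w
    return rows
if __name__=="__main__":
    s=[float(v) for v in sys.argv[1].split(",")]
    rows=plan(s,[[float(v) for v in a.split(",")] for a in sys.argv[2:]])
    print(len(rows));print(str(rows).replace(" ",""))
E
cat h.py | head -12
python3 plan.py 232.967,552.93,303.892,-22.85 10,411,161,310,-11
python3 run3.py
python3 -c "
import cv2,numpy as np
a=[cv2.imread(f'pics/{n}.png') for n in('top_cab','side_cab')]
o=np.zeros((560,910,3),np.uint8)
o[:a[0].shape[0],:a[0].shape[1]]=a[0];o[:a[1].shape[0],355:355+a[1].shape[1]]=a[1]
cv2.imwrite('pics/cab2.png',cv2.resize(o,(800,492)))
"
```

```text
import numpy as np, cv2
from bench import r
from scipy.spatial.transform import Rotation as R
import pickle; CM=pickle.load(open("cam.pkl","rb"))
def proj(n,P):
    m=CM[n];T=np.linalg.inv(m["cam_to_world"]);P=np.atleast_2d(P)
    c=P@T[:3,:3].T+T[:3,3];q=c@m["intrinsics"].T;return q[:,:2]/q[:,2:]
def plane(n,uv,z):
    m=CM[n];T=m["cam_to_world"];d=T[:3,:3]@np.linalg.inv(m["intrinsics"])@np.array([uv[0],uv[1],1.])
    return T[:3,3]+d*(z-T[2,3])/d[2]
def tri(a,b):
    A=[];y=[]
10
[[0.0316,-0.0006,-0.0292,0,-0.0207,0],[0.0633,-0.0012,-0.0584,0,-0.0414,0],[0.0949,-0.0018,-0.0876,0,-0.062,0],[0.1265,-0.0024,-0.1168,0,-0.0827,0],[0.1581,-0.0031,-0.146,0,-0.1034,0],[0.1898,-0.0037,-0.1752,0,-0.1241,0],[0.2214,-0.0043,-0.2044,0,-0.1448,0],[0.253,-0.0049,-0.2336,0,-0.1655,0],[0.2846,-0.0055,-0.2628,0,-0.1861,0],[0.3163,-0.0061,-0.292,0,-0.2068,0]]
0 stand top [528.65363194 216.56846012] -26.397244489627443 0.5023167386264955 [(0, 24, -0.22), (1, 19, 0.53), (2, 21, -0.28), (3, 24, 0.47)]
0 stand top [528.35248181 216.75658067] -26.731075161173543 0.4941113057671718 [(0, 24, -0.25), (1, 21,
[... 1937 characters left out ...]

  File "fit.py", line 27, in <lambda>
    f=lambda q:((proj(n,W(pts,q))-obs)*nr).sum(1)
                        ~^^^^^^^
  File "fit.py", line 9, in W
    return np.stack([q[0]+c*P[:,0]-s*P[:,1],q[1]+s*P[:,0]+c*P[:,1],P[:,2]],1)
                            ~^^^^^
IndexError: too many indices for array: array is 1-dimensional, but 2 were indexed
[ WARN:0@0.017] global loadsave.cpp:275 findDecoder imread_('pics/top_cab.png'): can't open/read file: check file path/integrity
[ WARN:0@0.017] global loadsave.cpp:275 findDecoder imread_('pics/side_cab.png'): can't open/read file: check file path/integrity
Traceback (most recent call last):
AttributeError: 'NoneType' object has no attribute 'shape'
```

View pics/side_stfit2.png

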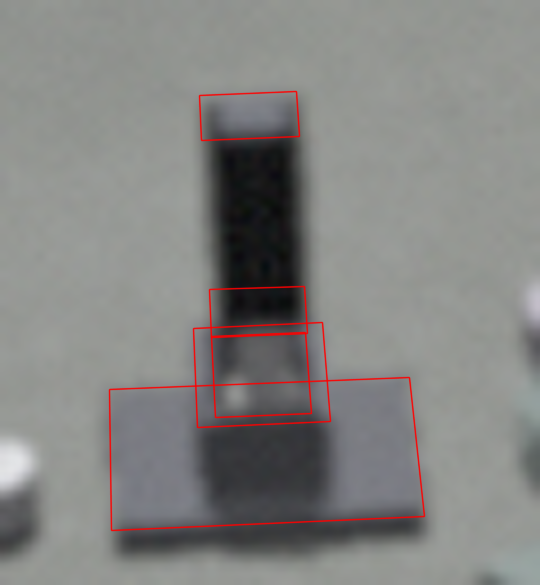

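Call:
arm_command --pt "0.0316 -0.0006 -0.0292 0 -0.0207 0" --pt "0.0633 -0.0012 -0.0584 0 -0.0414 0" --pt "0.0949 -0.0018 -0.0876 0 -0.062 0" --pt "0.1265 -0.0024 -0.1168 0 -0.0827 0" --pt "0.1581 -0.0031 -0.146 0 -0.1034 0" --pt "0.1898 -0.0037 -0.1752 0 -0.1241 0" --pt "0.2214 -0.0043 -0.2044 0 -0.1448 0" --pt "0.253 -0.0049 -0.2336 0 -0.1655 0" --pt "0.2846 -0.0055 -0.2628 0 -0.1861 0" --pt "0.3163 -0.0061 -0.292 0 -0.2068 0" --jaw 1 --force 60

```text
time: 2.65
tool_pos: [411.5, 159.7, 310.3]
tcp_rot: [-90.0, -0.0, -11.0]
ft_force: [0.5, -0.2, 0.1]
finger_gap: 0.1
```

```bash
python3 -c "
from bench import r
s=r.sense();print(s['tool_pos'],s['tcp_rot'],s['finger_gap'],r.finger_overhang)"
python3 plan.py 411,161,310,-11 9,588,-228,310,0 1,588,-228,310,0
```

```text
[411.4870747  159.70216767 310.29162885] [-8.99800865e+01 -4.21690729e-02 -1.09602745e+01] 0.14582523140315903 72.6
10
[[0.0276,0.0,-0.0387,0,-0.0213,0],[0.0551,0.0,-0.0774,0,-0.0427,0],[0.0827,0.0,-0.116,0,-0.064,0],[0.1102,0.0,-0.1547,0,-0.0853,0],[0.1378,0.0,-0.1934,0,-0.1067,0],[0.1653,0.0,-0.2321,0,-0.128,0],[0.1929,0.0,-0.2707,0,-0.1493,0],[0.2204,0.0,-0.3094,0,-0.1707,0],[0.248,0.0,-0.3481,0,-0.192,0],[0.248,0.0,-0.3481,0,-0.192,0]]
```

Call:
arm_command --pt "0.0276 0.0 -0.0387 0 -0.0213 0" --pt "0.0551 0.0 -0.0774 0 -0.0427 0" --pt "0.0827 0.0 -0.116 0 -0.064 0" --pt "0.1102 0.0 -0.1547 0 -0.0853 0" --pt "0.1378 0.0 -0.1934 0 -0.1067 0" --pt "0.1653 0.0 -0.2321 0 -0.128 0" --pt "0.1929 0.0 -0.2707 0 -0.1493 0" --pt "0.2204 0.0 -0.3094 0 -0.1707 0" --pt "0.248 0.0 -0.3481 0 -0.192 0" --pt "0.248 0.0 -0.3481 0 -0.192 0"

```text
time: 3.9
tool_pos: [588.3, -231.0, 308.8]
tcp_rot: [-90.0, 0.1, -0.2]
ft_force: [-0.7, -0.0, -0.0]
finger_gap: -0.0
```

```bash
python3 - <<'E'
from h import *
s=r.sense();print(s['tool_pos'],s['tcp_rot'])
t=s['tool_pos']-[0,0,72.6]
for n in("side","top"):
    im=r.snapshot(n);cv2.imwrite(f"pics/{n}1.png",im[:,:,::-1]);print(n,proj(n,t))
    u=proj(n,t)[0];c=u.astype(int);x0,y0=c[0]-50,c[1]-50
    a=cv2.resize(im[y0:y0+100,x0:x0+100,::-1],None,fx=5,fy=5,interpolation=cv2.INTER_CUBIC)
    p=((u-[x0,y0]+.5)*5).astype(int);cv2.drawMarker(a,tuple(int(v) for v in p),(0,0,255),0,12,1)
    cv2.imwrite(f"pics/c{n}1.png",a)
cv2.imwrite("pics/c1.png",cv2.resize(np.hstack([cv2.imread(f"pics/c{n}1.png") for n in("side","top")]),(800,400)))
E
```

```text
[ 588.29474804 -231.00072672  308.75925148] [-9.00036784e+01  7.46416114e-02 -1.71183641e-01]
side [[418.11658376 194.13823257]]
top [[425.52708534 218.73574313]]
```

View pics/c1.png

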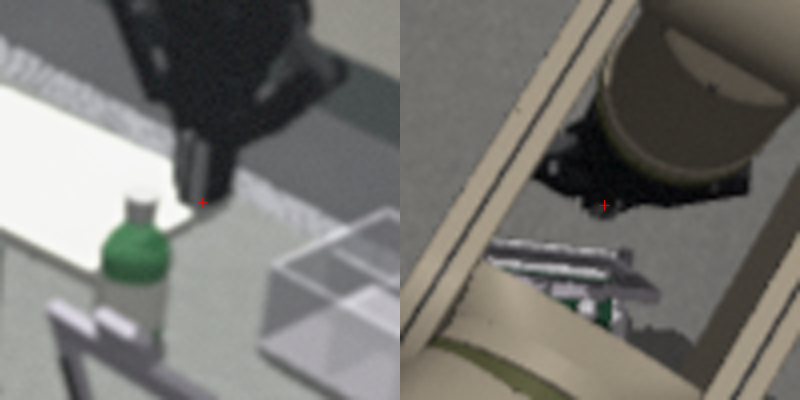

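```bash
cat > arc.py <<'E'
import numpy as np
H=(607,30)
def wp(th,s,o=72.6):
    t=np.radians(th);x=H[0]-s*np.cos(t)+4*np.sin(t);z=H[1]+s*np.sin(t)+4*np.cos(t);return x+11,z+o
E
python3 - <<'E'
from bench import r
from plan import plan
from arc import wp
s=r.sense();print(s['tool_pos'],s['tcp_rot'])
w=[[3,588,-229,240,0]]
for th in (74,68,62,56,50,44,38): w.append([1,wp(th,148)[0],-229,wp(th,148)[1],0])
print(w[-1]);print(str(plan([588,-228,310,0],w)).replace(" ",""))
E
```

```text
[ 587.94271812 -228.25340756  309.48700602] [-8.99578666e+01  4.59572433e-02 -6.22442546e-02]
[1, np.float64(503.8370543675078), -229, np.float64(196.86994136262433), 0]
[[0.0,0.0233,-0.0003,0,-0.0,0],[0.0,0.0467,-0.0007,0,-0.0,0],[0.0,0.07,-0.001,0,-0.0,0],[-0.0069,0.064,-0.001,0,-0.0,0],[-0.0217,0.0687,-0.001,0,-0.0,0],[-0.036,0.0748,-0.001,0,-0.0,0],[-0.0494,0.0825,-0.001,0,-0.0,0],[-0.0621,0.0915,-0.001,0,-0.0,0],[-0.0737,0.1017,-0.001,0,-0.0,0],[-0.0842,0.1131,-0.001,0,-0.0,0]]
```

Call:
arm_command --pt "0.0 0.023 -0.001 0 0 0" --pt "0.0 0.047 -0.001 0 0 0" --pt "0.0 0.07 -0.001 0 0 0" --pt "-0.007 0.067 -0.001 0 0 0" --pt "-0.0217 0.0687 -0.001 0 0 0" --pt "-0.036 0.0748 -0.001 0 0 0" --pt "-0.0494 0.0825 -0.001 0 0 0" --pt "-0.0621 0.0915 -0.001 0 0 0" --pt "-0.0737 0.1017 -0.001 0 0 0" --pt "-0.0842 0.1131 -0.001 0 0 0"

```text
time: 5.25
tool_pos: [504.1, -228.9, 198.9]
tcp_rot: [-90.1, -0.2, 0.0]
ft_force: [-0.0, 0.8, 1.3]
finger_gap: 0.1
```

```bash
python3 - <<'E'
from h import *
s=r.sense();print(s['tool_pos'],s['ft_force'])
o=[]
for n in("side","top"):
    im=r.snapshot(n);cv2.imwrite(f"pics/{n}2.png",im[:,:,::-1])
    a=im[205:345,310:470,::-1] if n=="side" else im[190:330,340:500,::-1]
    o.append(cv2.resize(a,(400,350),interpolation=cv2.INTER_CUBIC))
cv2.imwrite("pics/c2.png",np.hstack(o))
from plan import plan
from arc import wp
w=[]
for th,sx in ((32,149),(27,150),(22,151),(17,153),(12,155),(8,157),(4,158),(1,159),(-1,159.5),(-1,159.5)): w.append([1,wp(th,sx)[0],-229,wp(th,sx)[1],0])
print(w[-1]);print(str(plan([503.8,-229,196.9,0],w)).replace(" ",""))
E
```

```text
[ 504.09996466 -228.91470154  198.89605321] [-0.0486391   0.80522338  1.27448379]
[1, np.float64(458.45448299680646), -229, np.float64(103.81573195387884), 0]
[[-0.01,0.0119,0.0,0,-0.0,0],[-0.0176,0.0226,0.0,0,-0.0,0],[-0.0243,0.034,0.0,0,-0.0,0],[-0.0309,0.0457,0.0,0,-0.0,0],[-0.0366,0.0582,0.0,0,-0.0,0],[-0.0407,0.0685,0.0,0,-0.0,0],[-0.0431,0.0793,0.0,0,-0.0,0],[-0.0447,0.0875,0.0,0,-0.0,0],[-0.0453,0.0931,0.0,0,-0.0,0],[-0.0453,0.0931,0.0,0,-0.0,0]]
```

View pics/c2.png

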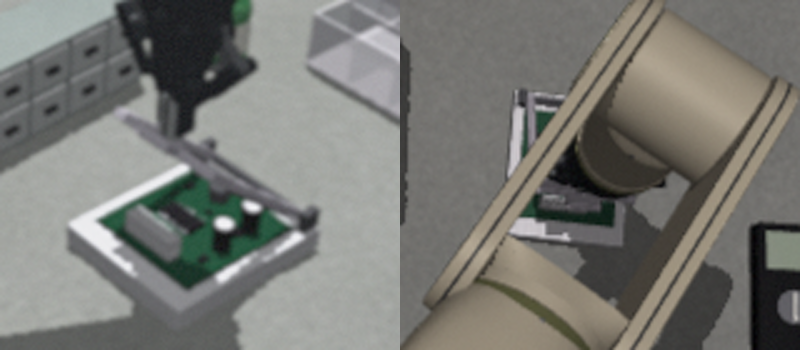

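Call:
arm_command --pt "-0.01 0.0119 0 0 0 0" --pt "-0.0176 0.0226 0 0 0 0" --pt "-0.0243 0.034 0 0 0 0" --pt "-0.0309 0.0457 0 0 0 0" --pt "-0.0366 0.0582 0 0 0 0" --pt "-0.0407 0.0685 0 0 0 0" --pt "-0.0431 0.0793 0 0 0 0" --pt "-0.0447 0.0865 0 0 0 0" --pt "-0.045 0.0903 0 0 0 0" --pt "-0.045 0.0905 0 0 0 0"

```text
time: 6.6
tool_pos: [458.8, -229.0, 106.6]
tcp_rot: [-90.0, 0.0, 0.0]
ft_force: [-2.9, 1.8, 5.3]
finger_gap: 0.2
```

```bash
python3 - <<'E'
from h import *
s=r.sense();print(s['tool_pos'],s['ft_force'])
o=[]
for n in("side","top"):
    im=r.snapshot(n);cv2.imwrite(f"pics/{n}3.png",im[:,:,::-1])
    a=im[205:345,310:470,::-1] if n=="side" else im[190:330,340:500,::-1]
    o.append(cv2.resize(a,(400,350),interpolation=cv2.INTER_CUBIC))
cv2.imwrite("pics/c3.png",np.hstack(o))
s=r.sense();print(s['tool_pos'],s['ft_force'])
E
```

```text
[ 458.81926145 -228.9992165   106.60293497] [-2.90526464  1.83309429  5.31817546]
[ 458.81049871 -228.962439    106.60412593] [-2.63618926  1.42990198  4.0399056 ]
```

View pics/c3.png

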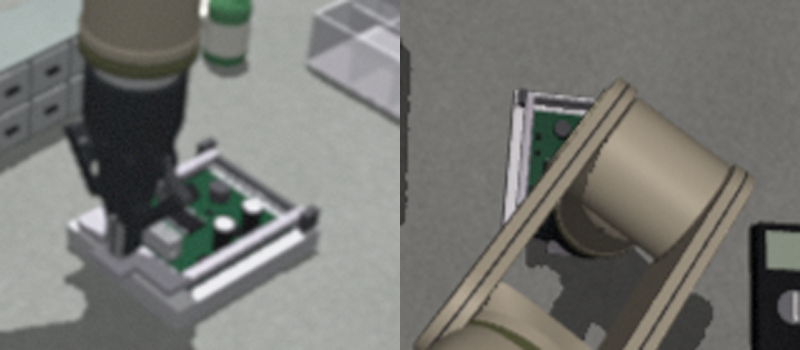

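Call:
arm_command --pt "0 0.0003 0 0 0 0" --pt "0 0.0006 0 0 0 0" --pt "0 0.0009 0 0 0 0" --pt "0 0.0012 0 0 0 0" --pt "0 0.0015 0 0 0 0" --pt "0 0.0018 0 0 0 0" --pt "0 0.002 0 0 0 0" --pt "0 0.002 0 0 0 0" --pt "0 0.002 0 0 0 0" --pt "0 0.002 0 0 0 0"

```text
time: 7.95
tool_pos: [458.9, -229.1, 106.3]
tcp_rot: [-90.0, 0.0, 0.0]
ft_force: [-11.4, 6.6, 24.0]
finger_gap: -0.0
```

```bash
python3 plan.py 458.8,-229,104.4,0 1,458.8,-229,130,0 3,458.8,-229,280,0 6,490,-10,300,-14; echo; python3 plan.py 490,-10,300,-14 7,526,215,260,-31 3,526,215,260,-31
```

```text
10
[[0.0,-0.0256,0.0,0,-0.0,0],[0.0,-0.0756,0.0,0,-0.0,0],[0.0,-0.1256,0.0,0,-0.0,0],[0.0,-0.1756,0.0,0,-0.0,0],[0.0052,-0.1789,0.0365,0,0.0407,0],[0.0104,-0.1823,0.073,0,0.0814,0],[0.0156,-0.1856,0.1095,0,0.1222,0],[0.0208,-0.1889,0.146,0,0.1629,0],[0.026,-0.1923,0.1825,0,0.2036,0],[0.0312,-0.1956,0.219,0,0.2443,0]]

10
[[-0.0028,0.0057,0.0324,0,0.0424,0],[-0.0056,0.0114,0.0649,0,0.0848,0],[-0.0084,0.0171,0.0973,0,0.1272,0],[-0.0111,0.0229,0.1297,0,0.1695,0],[-0.0139,0.0286,0.1622,0,0.2119,0],[-0.0167,0.0343,0.1946,0,0.2543,0],[-0.0195,0.04,0.227,0,0.2967,0],[-0.0195,0.04,0.227,0,0.2967,0],[-0.0195,0.04,0.227,0,0.2967,0],[-0.0195,0.04,0.227,0,0.2967,0]]
```

Call:
arm_command --pt "0.0 -0.0256 0.0 0 0 0" --pt "0.0 -0.0756 0.0 0 0 0" --pt "0.0 -0.1256 0.0 0 0 0" --pt "0.0 -0.1756 0.0 0 0 0" --pt "0.0052 -0.1789 0.0365 0 0.0407 0" --pt "0.0104 -0.1823 0.073 0 0.0814 0" --pt "0.0156 -0.1856 0.1095 0 0.1222 0" --pt "0.0208 -0.1889 0.146 0 0.1629 0" --pt "0.026 -0.1923 0.1825 0 0.2036 0" --pt "0.0312 -0.1956 0.219 0 0.2443 0"

```text
time: 9.2
tool_pos: [490.2, -8.8, 300.1]
tcp_rot: [-90.0, -0.0, -14.1]
ft_force: [-0.6, 0.2, 0.4]
finger_gap: -0.1
```

Call:
arm_command --pt "-0.0028 0.0057 0.0324 0 0.0424 0" --pt "-0.0056 0.0114 0.0649 0 0.0848 0" --pt "-0.0084 0.0171 0.0973 0 0.1272 0" --pt "-0.0111 0.0229 0.1297 0 0.1695 0" --pt "-0.0139 0.0286 0.1622 0 0.2119 0" --pt "-0.0167 0.0343 0.1946 0 0.2543 0" --pt "-0.0195 0.04 0.227 0 0.2967 0" --pt "-0.0195 0.04 0.227 0 0.2967 0" --pt "-0.0195 0.04 0.227 0 0.2967 0" --pt "-0.0195 0.04 0.227 0 0.2967 0" --jaw -1

```text
time: 10.45
tool_pos: [526.2, 214.1, 260.2]
tcp_rot: [-90.0, -0.0, -31.0]
ft_force: [0.1, 0.3, 0.4]
finger_gap: 85.7
```

```bash
python3 - <<'E'
from h import *
s=r.sense();print(s['tool_pos'],s['tcp_rot'],s['finger_gap'])
o=[]
for n in("side","top"):
    im=r.snapshot(n);cv2.imwrite(f"pics/{n}4.png",im[:,:,::-1])
    x0,y0=(200,110) if n=="side" else (180,180)
    a=cv2.resize(im[y0:y0+120,x0:x0+120,::-1],None,fx=4,fy=4,interpolation=cv2.INTER_CUBIC)
    for z in(60,72.6):
        u=((proj(n,s['tool_pos']-[0,0,z])[0]-[x0,y0]+.5)*4).astype(int);cv2.drawMarker(a,(int(u[0]),int(u[1])),(0,0,255),0,10,1)
    o.append(cv2.resize(a,(400,400)))
cv2.imwrite("pics/c4.png",np.hstack(o))
im=cv2.imread("pics/side4.png");cv2.imwrite("pics/c4b.png",cv2.resize(im[235:345,320:450],None,fx=5,fy=5,interpolation=cv2.INTER_CUBIC))
E
```

```text
[526.21647339 214.14872583 260.21738316] [-8.99950766e+01 -2.26958208e-02 -3.10340281e+01] 85.66940924055044
```

View pics/c4.png

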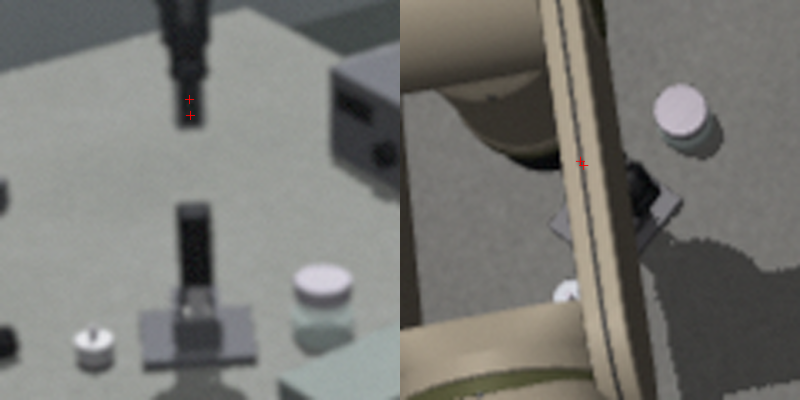

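View pics/c4b.png

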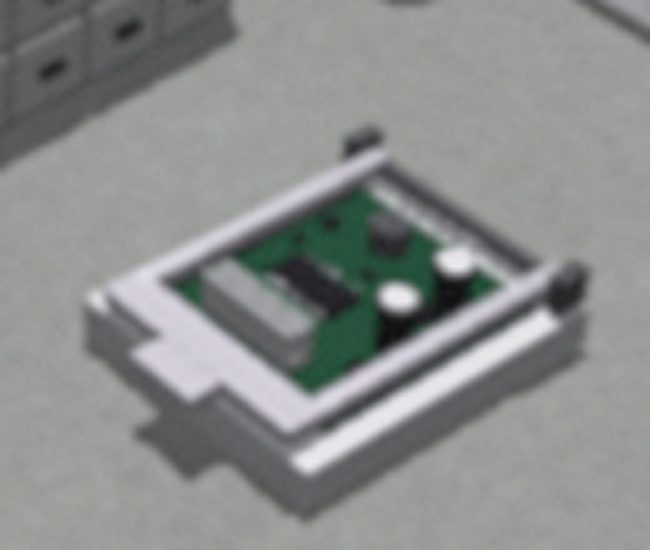

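```bash
python3 - <<'E'
from h import *
ct=plane("top",(210+161.5/5.5-.5,190+248/5.5-.5),115);print("top cap",ct)
from scipy.ndimage import map_coordinates
g=cv2.imread("pics/side4.png").astype(float).mean(2)
def mid(rows,lo,hi):
    out=[]
    for y in rows:
        p=g[y,lo:hi];d=np.gradient(p);a=d.argmin();b=d.argmax()
        f=lambda i:i+(0 if i in(0,len(d)-1) else .5*(d[i-1]-d[i+1])/(d[i-1]-2*d[i]+d[i+1]))
        out.append((y,round(lo+(f(a)+f(b))/2,2),round(f(b)-f(a),2)))
    return out
m=mid(range(178,194,3),248,272);print(m)
print("fingers",mid(range(134,147,3),240,275))
for z in(115,100,84,60): print(z,proj("side",[526,215,z]), proj("side",[526+.857,215-.515,z]))
print(proj("side",[526.2,214.1,200]),proj("side",[526.2,214.1,192]))
# frame shut check
for th in(0,3):
    t=np.radians(th);H=np.array([607,-230,30]);P=H+149*np.array([-np.cos(t),0,np.sin(t)])+4*np.array([np.sin(t),0,np.cos(t)]);print(th,proj("side",P))
print([ (x['position'],x['conf']) for x in r.spot_point("side","frame_tab")])
E
```

```text
top cap [529.69259954 215.8063615  115.        ]
[(178, np.float64(257.78), np.float64(9.73)), (181, np.float64(257.98), np.float64(9.88)), (184, np.float64(258.12), np.float64(9.87)), (187, np.float64(258.28), np.float64(9.74)), (190, np.float64(258.47), np.float64(9.52)), (193, np.float64(258.57), np.float64(9.47))]
fingers [(134, np.float64(255.86), np.float64(9.06)), (137, np.float64(256.17), np.float64(8.01)), (140, np.float64(256.46), np.float64(7.89)), (143, np.float64(256.44), np.float64(7.91)), (146, np.float64(256.39), np.float64(8.04))]
115 [[257.48207046 171.86799978]] [[257.89910669 171.84897364]]
100 [[257.72988672 177.3907388 ]] [[258.14435741 177.3712909 ]]
84 [[257.99091613 183.20794082]] [[258.40268481 183.1880558 ]]
60 [[258.37619855 191.79419826]] [[258.78397962 191.77368141]]
[[256.30680329 139.35639168]] [[256.44812214 142.527118  ]]
0 [[359.15202205 305.43040667]]
3 [[359.55497734 302.25605228]]
[([354.6, 306.2], 0.97), ([382.0, 290.5], 0.4)]
```

Call:
arm_command --pt "0 0.02 0 0 0 0" --pt "0 0.04 0 0 0 0" --pt "0 0.06 0 0 0 0" --pt "0 0.08 0 0 0 0" --pt "0 0.095 0 0 0 0" --pt "0 0.105 0 0 0 0" --pt "0 0.115 0 0 0 0" --pt "0 0.12 0 0 0 0" --pt "0 0.12 0 0 0 0" --pt "0 0.12 0 0 0 0"

```text
time: 11.85
tool_pos: [526.4, 215.1, 140.6]
tcp_rot: [-90.0, -0.0, -31.0]
ft_force: [-0.6, -0.0, -0.7]
finger_gap: 85.3
```

```bash
python3 - <<'E'
from h import *
s=r.sense();print(s['tool_pos'],s['tcp_rot'],s['finger_gap'],s['ft_force'])
o=[]
for n in("side","top"):
    im=r.snapshot(n);cv2.imwrite(f"pics/{n}5.png",im[:,:,::-1])
    x0,y0=(200,130) if n=="side" else (180,180)
    o.append(cv2.resize(im[y0:y0+100,x0:x0+100,::-1],(400,400),interpolation=cv2.INTER_CUBIC))
cv2.imwrite("pics/c5.png",np.hstack(o))
E
```

```text
[526.44949526 215.09350177 140.61488665] [-8.99566487e+01 -3.92425475e-02 -3.09950631e+01] 85.30954094085 [-0.59326934 -0.00988271 -0.74972196]
```

View pics/c5.png

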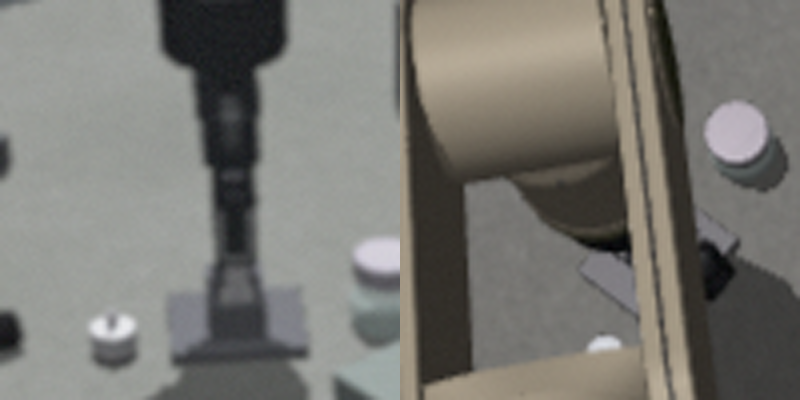

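Call:
arm_command --pt "0 0 0 0 0 0" --pt "0 0 0 0 0 0" --pt "0 0 0 0 0 0" --pt "0 0 0 0 0 0" --pt "0 0 0 0 0 0" --pt "0 0 0 0 0 0" --pt "0 0 0 0 0 0" --pt "0 0 0 0 0 0" --pt "0 0 0 0 0 0" --pt "0 0 0 0 0 0" --jaw 1 --force 60

```text
time: 13.2
tool_pos: [526.1, 215.0, 140.0]
tcp_rot: [-90.0, -0.0, -31.0]
ft_force: [-0.5, 0.0, -0.2]
finger_gap: 25.6
```

Call:
arm_command --pt "0 -0.005 0 0 0 0" --pt "0 -0.012 0 0 0 0" --pt "0 -0.02 0 0 0 0" --pt "0 -0.03 0 0 0 0" --pt "0 -0.042 0 0 0 0" --pt "0 -0.06 0 0 0 0" --pt "0 -0.085 0 0 0 0" --pt "0 -0.115 0 0 0 0" --pt "0 -0.14 0 0 0 0" --pt "0 -0.15 0 0 0 0"

```text
time: 14.45
tool_pos: [526.8, 215.2, 293.0]
tcp_rot: [-89.8, -0.1, -31.0]
ft_force: [0.5, -0.6, -0.7]
finger_gap: 25.5
```

```bash
python3 - <<'E'
from h import *
s=r.sense();print(s['tool_pos'],s['tcp_rot'],s['finger_gap'],s['ft_force'])
o=[]
from fit import box,W
for n in("side","top"):
    im=r.snapshot(n);cv2.imwrite(f"pics/{n}6.png",im[:,:,::-1])
    x0,y0=(190,90) if n=="side" else (180,180)
    a=cv2.resize(im[y0:y0+120,x0:x0+120,::-1],(600,600),interpolation=cv2.INTER_CUBIC)
    t=s['tool_pos'];q=[t[0],t[1],np.radians(s['tcp_rot'][2])];z=t[2]-130
    for p0,p1 in box(0,0,18,36,z)+box(0,0,18,36,z+12)+box(0,0,26,26,z+45):
        u=((proj(n,W([p0,p1],q))-[x0,y0]+.5)*5).astype(int);cv2.line(a,tuple(map(int,u[0])),tuple(map(int,u[1])),(0,0,255),1)
    o.append(cv2.resize(a,(400,400)) if n=="top" else a)
cv2.imwrite("pics/c6.png",o[0])
E
python3 plan.py 526,215,290,-31 10,520,-60,300,-12; python3 plan.py 520,-60,300,-12 7,532,-220,300,0 3,532,-220,300,0
```

```text
[526.84250088 215.21656149 293.01822422] [-89.83391513  -0.14989296 -30.99589929] 25.544298493287062 [ 0.47247969 -0.59750903 -0.74941182]
10
[[0.0136,-0.001,-0.0239,0,-0.0332,0],[0.0273,-0.002,-0.0478,0,-0.0663,0],[0.0409,-0.003,-0.0716,0,-0.0995,0],[0.0546,-0.004,-0.0955,0,-0.1326,0],[0.0682,-0.005,-0.1194,0,-0.1658,0],[0.0819,-0.006,-0.1433,0,-0.199,0],[0.0955,-0.007,-0.1672,0,-0.2321,0],[0.1092,-0.008,-0.191,0,-0.2653,0],[0.1228,-0.009,-0.2149,0,-0.2985,0],[0.1365,-0.01,-0.2388,0,-0.3316,0]]
10
[[0.0064,0.0,-0.022,0,-0.0299,0],[0.0129,0.0,-0.044,0,-0.0598,0],[0.0193,0.0,-0.066,0,-0.0898,0],[0.0257,0.0,-0.088,0,-0.1197,0],[0.0321,0.0,-0.11,0,-0.1496,0],[0.0386,0.0,-0.132,0,-0.1795,0],[0.045,0.0,-0.154,0,-0.2094,0],[0.045,0.0,-0.154,0,-0.2094,0],[0.045,0.0,-0.154,0,-0.2094,0],[0.045,0.0,-0.154,0,-0.2094,0]]
```

View pics/c6.png

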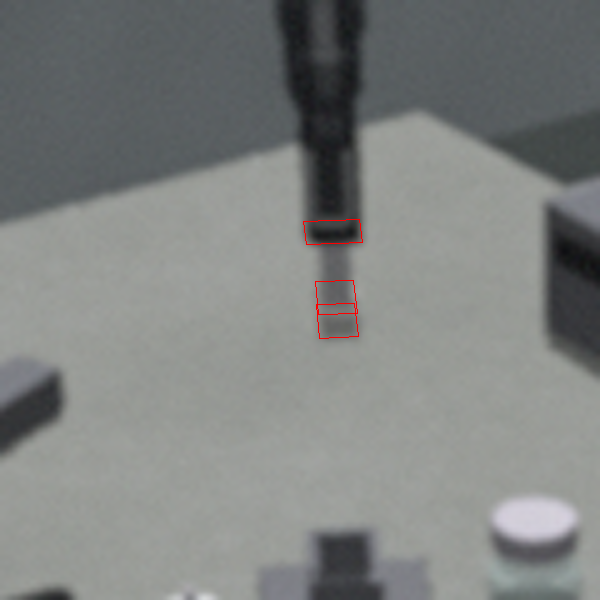

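Call:
arm_command --pt "0.0136 -0.001 -0.0239 0 -0.0332 0" --pt "0.0273 -0.002 -0.0478 0 -0.0663 0" --pt "0.0409 -0.003 -0.0716 0 -0.0995 0" --pt "0.0546 -0.004 -0.0955 0 -0.1326 0" --pt "0.0682 -0.005 -0.1194 0 -0.1658 0" --pt "0.0819 -0.006 -0.1433 0 -0.199 0" --pt "0.0955 -0.007 -0.1672 0 -0.2321 0" --pt "0.1092 -0.008 -0.191 0 -0.2653 0" --pt "0.1228 -0.009 -0.2149 0 -0.2985 0" --pt "0.1365 -0.01 -0.2388 0 -0.3316 0"

```text
time: 15.8
tool_pos: [519.4, -60.8, 298.4]
tcp_rot: [-90.0, 0.1, -11.9]
ft_force: [0.0, 0.4, 0.2]
finger_gap: 25.3
```

Call:
arm_command --pt "0.0064 0 -0.022 0 -0.0299 0" --pt "0.0129 0 -0.044 0 -0.0598 0" --pt "0.0193 0 -0.066 0 -0.0898 0" --pt "0.0257 0 -0.088 0 -0.1197 0" --pt "0.0321 0 -0.11 0 -0.1496 0" --pt "0.0386 0 -0.132 0 -0.1795 0" --pt "0.045 0 -0.154 0 -0.2094 0" --pt "0.045 0 -0.154 0 -0.2094 0" --pt "0.045 0 -0.154 0 -0.2094 0" --pt "0.045 0 -0.154 0 -0.2094 0"

```text
time: 17.05
tool_pos: [532.0, -219.2, 299.6]
tcp_rot: [-90.0, 0.0, 0.0]
ft_force: [-0.4, 0.6, -0.5]
finger_gap: 25.2
```

```bash
cat > look.py <<'E'
from h import *
import sys
from fit import box,W,edgefit
k=sys.argv[1]; dz=130
s=r.sense();print(s['time'],s['tool_pos'],s['tcp_rot'],s['finger_gap'],s['ft_force'])
o=[]
for n in("side","top"):
    im=r.snapshot(n);cv2.imwrite(f"pics/{n}{k}.png",im[:,:,::-1])
    x0,y0=(330,190) if n=="side" else (350,200)
    f=4.6
    a=cv2.resize(im[y0:y0+130,x0:x0+110,::-1],None,fx=f,fy=f,interpolation=cv2.INTER_CUBIC)
    t=s['tool_pos'];q=[t[0],t[1],np.radians(s['tcp_rot'][2])];z=t[2]-dz
    if len(sys.argv)>2:
      for p0,p1 in box(0,0,18,36,z)+box(0,0,18,36,z+12)+box(0,0,26,26,z+45):
        u=((proj(n,W([p0,p1],q))-[x0,y0]+.5)*f).astype(int);cv2.line(a,tuple(map(int,u[0])),tuple(map(int,u[1])),(0,0,255),1)
    o.append(a)
a=np.hstack(o);cv2.imwrite(f"pics/c{k}.png",cv2.resize(a,None,fx=800/a.shape[1],fy=800/a.shape[1]))
E
python3 look.py 7 1
```

```text
17.05 [ 532.03019828 -219.1942103   299.62315224] [-8.99721372e+01  2.84207072e-02  2.96426103e-02] 25.20347258979387 [-0.40781062  0.64599375 -0.45987536]
```

View pics/c7.png

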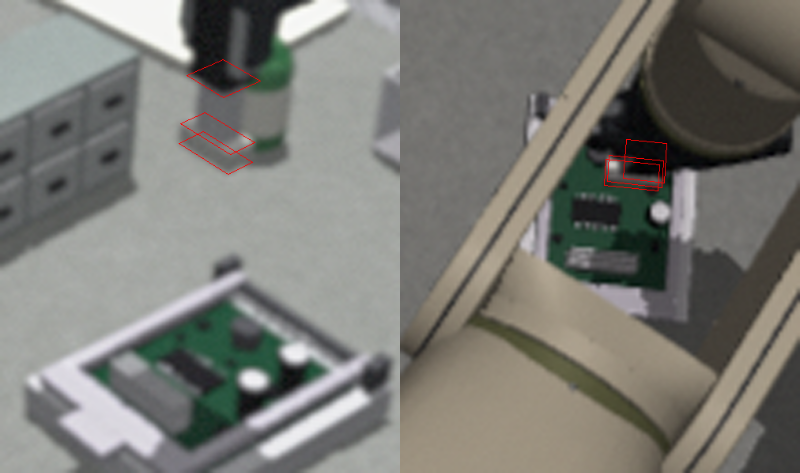

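Call:
arm_command --pt "0 0.012 0 0 0 0" --pt "0 0.025 0 0 0 0" --pt "0 0.04 0 0 0 0" --pt "0 0.055 0 0 0 0" --pt "0 0.07 0 0 0 0" --pt "0 0.082 0 0 0 0" --pt "0 0.09 0 0 0 0" --pt "0 0.095 0 0 0 0" --pt "0 0.095 0 0 0 0" --pt "0 0.095 0 0 0 0"

```text
time: 18.4
tool_pos: [532.4, -220.2, 205.6]
tcp_rot: [-90.0, -0.0, 0.0]
ft_force: [-0.2, 0.9, -0.3]
finger_gap: 25.2
```

```bash
cat >> look.py <<'E'
if len(sys.argv)>3:
    for n in("side","top"):
        x0,y0=(345,230) if n=="side" else (375,215)
        im=cv2.imread(f"pics/{n}{k}.png")[y0:y0+80,x0:x0+80];f=7
        a=cv2.resize(im,None,fx=f,fy=f,interpolation=cv2.INTER_CUBIC)
        def dr(E,q,c):
            for p0,p1 in E:
                u=((proj(n,W([p0,p1],q))-[x0,y0]+.5)*f).astype(int);cv2.line(a,tuple(map(int,u[0])),tuple(map(int,u[1])),c,1)
        dr(box(0,0,18,36,z)+box(0,0,18,36,z+12),q,(0,0,255))
        qf={"top":[538.545,-229.175,-.00538],"side":[534.69,-231.14,.005]}[n]
        dr(box(-5,10,18,36,28),qf,(0,255,255))
        cv2.imwrite(f"pics/z{n}{k}.png",a)
E
python3 look.py 8 1 1
```

```text
18.4 [ 532.39535124 -220.17804478  205.59022936] [-9.00255246e+01 -4.95805686e-02  6.27654004e-04] 25.230309253822085 [-0.16332427  0.93522724 -0.32086622]
```

View pics/zside8.png

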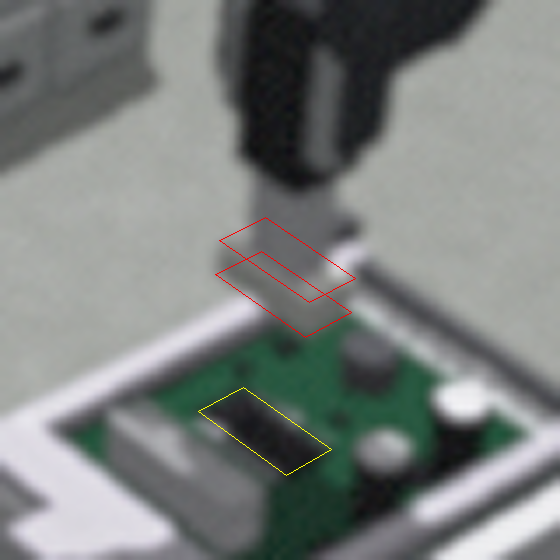

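View pics/ztop8.png

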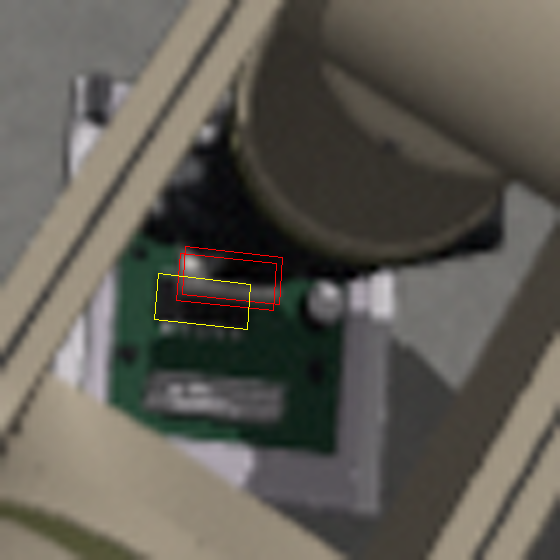

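```bash
cat > zoom.py <<'E'
import sys,cv2,numpy as np
k=sys.argv[1];o=[]
for n,x0,y0 in(("side",*map(int,sys.argv[2].split(","))),("top",*map(int,sys.argv[3].split(",")))):
    im=cv2.imread(f"pics/{n}{k}.png")[y0:y0+40,x0:x0+32]
    im=cv2.convertScaleAbs(im,alpha=1.5)
    a=cv2.resize(im,None,fx=12,fy=12,interpolation=cv2.INTER_CUBIC);o.append(a)
cv2.imwrite(f"pics/zz{k}.png",np.hstack(o))
E
python3 zoom.py 8 370,255 394,242
```

```text
(no output)
```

View pics/zz8.png

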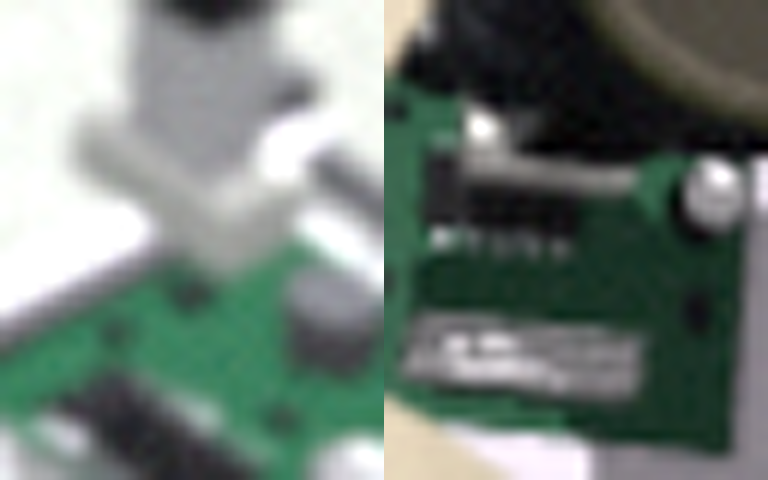

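Call:
arm_command --pt "0 0.005 0 0 0 0" --pt "0 0.01 0 0 0 0" --pt "0 0.015 0 0 0 0" --pt "0 0.02 0 0 0 0" --pt "0 0.024 0 0 0 0" --pt "0 0.027 0 0 0 0" --pt "0 0.029 0 0 0 0" --pt "0 0.03 0 0 0 0" --pt "0 0.03 0 0 0 0" --pt "0 0.03 0 0 0 0"

```text
time: 19.75
tool_pos: [532.2, -220.0, 175.1]
tcp_rot: [-90.0, -0.0, 0.0]
ft_force: [0.4, 0.2, -0.7]
finger_gap: 25.7
```

```bash
python3 look.py 9 1 1; python3 zoom.py 9 368,265 394,242
```

```text
19.75 [ 532.1576724  -220.03905072  175.14483164] [-9.00051520e+01 -1.07519476e-02  3.03112143e-04] 25.698018702379404 [ 0.41927399  0.24186417 -0.74390057]
```

View pics/zside9.png

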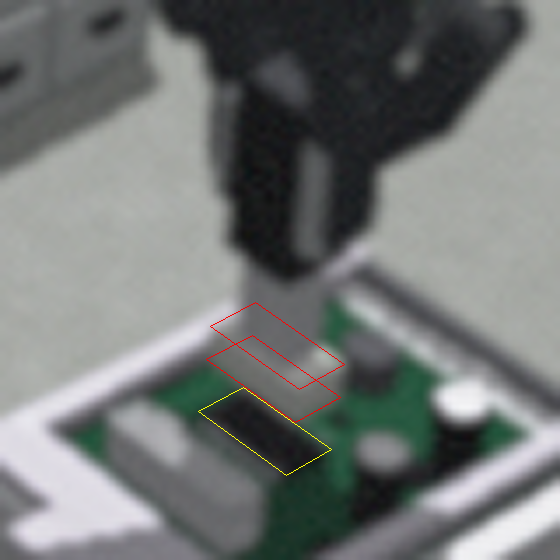

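View pics/ztop9.png

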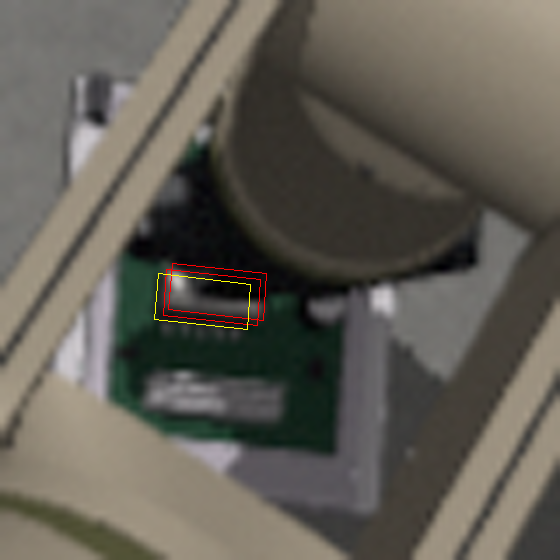

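View pics/zz9.png

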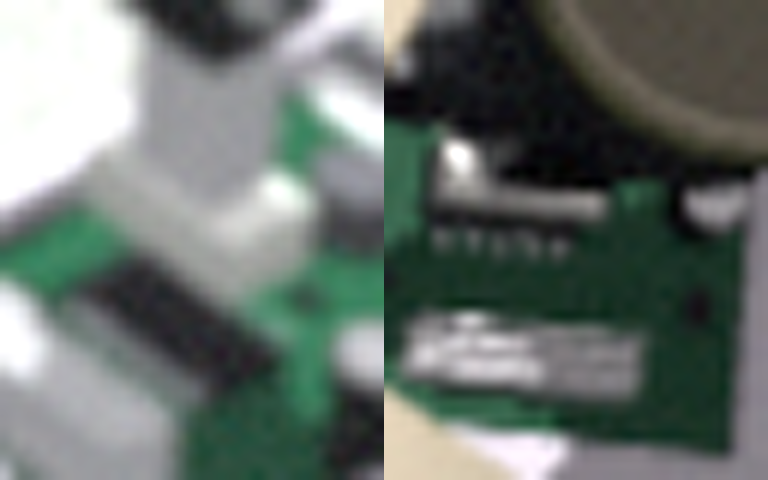

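```bash
cat > foot.py <<'E'
from fit import *
import sys
def shiftfit(n,k,edges,q,w=2.5,ch=None):
    im=cv2.imread(f"pics/{n}{k}.png").astype(np.float32);g=im.mean(2) if ch is None else im[:,:,ch]
    s=np.zeros(2)
    for it in range(8):
        A=[];b=[];e=[]
        for i,(p0,p1,sg) in enumerate(edges):
            t=np.linspace(.12,.88,20)[:,None];P=np.array(p0)*(1-t)+np.array(p1)*t
            u=proj(n,W(P,q))+s;d=u[-1]-u[0];d/=np.linalg.norm(d);nn=np.array([-d[1],d[0]])
            c=proj(n,W([np.array([0,0,p0[2]])],q))[0]+s
            if nn@(u.mean(0)-c)<0: nn=-nn   # outward
            ss=np.arange(-w,w+.01,.1);X=u[:,None]+ss[None,:,None]*nn
            v=map_coordinates(g,[X[...,1],X[...,0]],order=3).mean(0)
            gr=-np.gradient(v)*sg*np.exp(-(ss/w)**2) # bright inside if sg=1
            j=gr.argmax();A.append(nn);b.append(ss[j]);e.append((round(ss[j],1),round(float(gr[j]),1)))
        d=np.linalg.lstsq(np.array(A),np.array(b),rcond=None)[0];s=s+.7*d
        if it==0:e0=e
    return s,e0,e
if __name__=="__main__":
    k=sys.argv[1];x,y,z,yaw=map(float,sys.argv[2].split(","))
    z-=130;q=[x,y,np.radians(yaw)]
    def E(zz):
        a,b=9,18;return dict(L=((-a,b,zz),(a,b,zz)),R=((-a,-b,zz),(a,-b,zz)),N=((-a,-b,zz),(-a,b,zz)))
    # top: near bottom edge, left, right
    et=[E(z)["N"]+(1,),E(z)["L"]+(1,),E(z+12)["R"]+(1,)]
    es=[E(z)["N"]+(1,),E(z)["R"]+(1,), ((-9,18,z),(-9,18,z+12),1),((9,-18,z),(9,-18,z+12),1)]
    for n,e in(("top",et),("side",es)):
        s,a,b=shiftfit(n,k,e,q);print(n,"px shift",s,a,b)
        u=proj(n,[x,y,z])[0];print("   world shift at foot plane",plane(n,u+s,z)[:2]-[x,y])
E
python3 foot.py 9 532.16,-220.04,175.14,0; python3 foot.py 8 532.4,-220.18,205.59,0
```

```text
top px shift [-0.05686255 -1.12046782] [(np.float64(-1.0), 3.6), (np.float64(-0.2), 4.9), (np.float64(-0.5), 1.1)] [(np.float64(0.0), 4.3), (np.float64(-0.4), 5.3), (np.float64(-0.3), 0.3)]
   world shift at foot plane [3.02395037 0.3735886 ]
side px shift [0.98369043 0.81862856] [(np.float64(0.5), 2.3), (np.float64(0.4), 1.7), (np.float64(-2.3), 0.1), (np.float64(0.1), 2.6)] [(np.float64(0.5), 2.5), (np.float64(-0.5), 1.7), (np.float64(-1.2), 0.2), (np.float64(-0.6), 2.1)]
   world shift at foot plane [-0.26779286 -3.06993666]
top px shift [ 0.36061403 -1.08543127] [(np.float64(-0.9), 3.2), (np.float64(-0.3), 4.8), (np.float64(0.0), 0.5)] [(np.float64(0.0), 3.8), (np.float64(-0.1), 5.5), (np.float64(0.0), 0.1)]
   world shift at foot plane [ 2.98427597 -0.72978489]
side px shift [2.5918215 1.5405826] [(np.float64(2.0), 0.2), (np.float64(0.2), 1.7), (np.float64(-2.5), 0.0), (np.float64(1.9), 0.4)] [(np.float64(1.7), 0.5), (np.float64(-1.9), 0.9), (np.float64(-0.6), 0.1), (np.float64(1.3), 1.3)]
   world shift at foot plane [ 0.55896947 -6.66121801]
```

```bash
sed -i 's/ ((-9,18,z),(-9,18,z+12),1),//' foot.py; python3 foot.py 9 532.16,-220.04,175.14,0 | tail -2
```

```text
side px shift [-0.14339847  0.75884891] [(np.float64(0.5), 2.3), (np.float64(0.4), 1.7), (np.float64(0.1), 2.6)] [(np.float64(0.1), 2.5), (np.float64(-0.1), 1.7), (np.float64(0.1), 2.2)]
   world shift at foot plane [-1.92363518 -1.55590713]
```

Call:
arm_command --pt "-0.001 0.002 0.0002 0 0 0" --pt "-0.0015 0.004 0.0004 0 0 0" --pt "-0.0015 0.005 0.0004 0 0 0" --pt "-0.0015 0.005 0.0004 0 0 0" --pt "-0.0015 0.005 0.0004 0 0 0" --pt "-0.0015 0.005 0.0004 0 0 0" --pt "-0.0015 0.005 0.0004 0 0 0" --pt "-0.0015 0.005 0.0004 0 0 0" --pt "-0.0015 0.005 0.0004 0 0 0" --pt "-0.0015 0.005 0.0004 0 0 0"

```text
time: 21.1
tool_pos: [530.6, -219.6, 170.0]
tcp_rot: [-90.0, -0.0, 0.0]
ft_force: [-1.7, 0.3, 0.1]
finger_gap: 25.1
```

```bash
python3 look.py 10 1 1; python3 zoom.py 10 368,265 394,242
python3 - <<'E'
from h import *
s=r.sense();print("rot",s['tcp_rot'],s['tool_pos'])
E
```

```text
21.1 [ 530.58941065 -219.61622885  169.98835221] [-9.00004334e+01 -1.10315457e-03  8.99944804e-04] 25.14821162144314 [-1.71152689  0.31481008  0.12383827]
rot [-9.00033822e+01 -2.43418828e-03 -1.34534756e-03] [ 530.6042649  -219.64934435  170.01402265]
```

View pics/zz10.png

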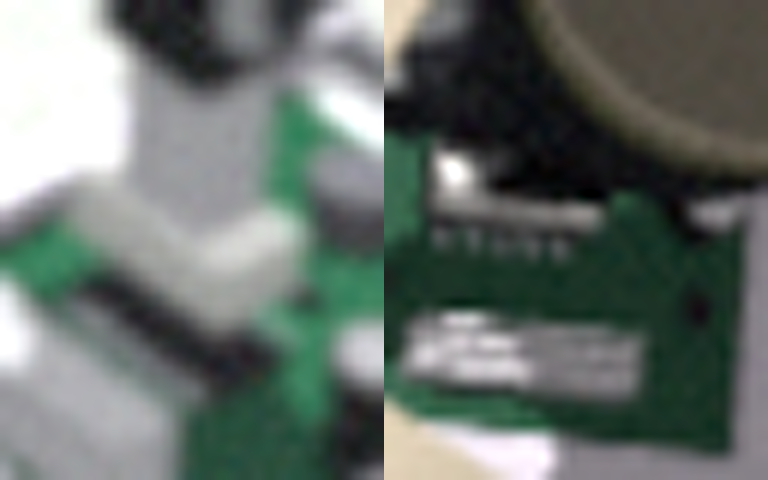

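Call:
arm_command --pt "0.0003 0.001 0 0 0 0" --pt "0.0003 0.002 0 0 0 0" --pt "0.0003 0.003 0 0 0 0" --pt "0.0003 0.0038 0 0 0 0" --pt "0.0003 0.0038 0 0 0 0" --pt "0.0003 0.0038 0 0 0 0" --pt "0.0003 0.0038 0 0 0 0" --pt "0.0003 0.0038 0 0 0 0" --pt "0.0003 0.0038 0 0 0 0" --pt "0.0003 0.0038 0 0 0 0"

```text
time: 22.45
tool_pos: [530.9, -219.6, 166.2]
tcp_rot: [-90.0, 0.0, 0.0]
ft_force: [0.4, 0.2, -0.8]
finger_gap: 25.4
```

```bash
python3 look.py 11 1 1; python3 zoom.py 11 368,265 394,242; python3 foot.py 10 530.6,-219.63,170,0;echo; python3 foot.py 11 530.9,-219.6,166.2,0
cat > chip.py <<'E'
from foot import *
# chip from uncovered pictures, each camera's own world; fixture re-fit after shutting, chip edges
z=28
C=lambda a,b,c,d:((a,b,z),(c,d,z),-1)
E4=[C(-9,-18,-9,18),C(9,-18,9,18),C(-9,18,9,18),C(-9,-18,9,-18)]
for n,k,c in(("top","0",(533.5,-219.2)),("top","7",(533.5,-219.2)),("side","4",(529.7,-221.1)),("side","7",(529.7,-221.1)),("side","0",(529.7,-221.1))):
    q=[c[0],c[1],0];s,a,b=shiftfit(n,k,E4,q,w=2);u=proj(n,[c[0],c[1],28])[0];print(n,k,s,b,plane(n,u+s,28)[:2])
E
python3 chip.py
```

```text
22.45 [ 530.88504393 -219.61436366  166.18581788] [-8.99999595e+01  1.13912993e-03  4.02089863e-06] 25.3539946219697 [ 0.38565225  0.18298582 -0.82755343]
top px shift [ 1.4631559  -1.26966675] [(np.float64(-1.3), 2.8), (np.float64(-0.3), 5.3), (np.float64(-0.2), 0.9)] [(np.float64(0.0), 3.6), (np.float64(0.9), 4.3), (np.float64(1.1), 0.3)]
   world shift at foot plane [ 3.88520662 -3.65481865]
side px shift [0.0724104  0.43946096] [(np.float64(0.3), 2.6), (np.float64(0.2), 1.8), (np.float64(0.2), 2.2)] [(np.float64(0.1), 2.7), (np.float64(-0.1), 1.8), (np.float64(0.1), 2.1)]
   world shift at foot plane [-0.86310823 -1.09014854]

top px shift [-0.83164339 -1.54936356] [(np.float64(-1.3), 2.5), (np.float64(-0.1), 5.4), (np.float64(-0.2), 1.0)] [(np.float64(0.0), 3.5), (np.float64(-0.9), 4.8), (np.float64(-1.0), 0.3)]
   world shift at foot plane [3.98615176 2.53864392]
side px shift [-0.08913282  0.8881093 ] [(np.float64(0.6), 2.7), (np.float64(0.3), 2.0), (np.float64(0.2), 2.8)] [(np.float64(0.1), 3.0), (np.float64(-0.1), 2.2), (np.float64(0.1), 2.4)]
   world shift at foot plane [-2.11442183 -1.90974869]
top 0 [-0.17401413 -0.02043088] [(np.float64(0.0), 5.0), (np.float64(0.0), 2.6), (np.float64(0.1), 1.8), (np.float64(0.1), 1.0)] [ 533.50470661 -218.72694353]
top 7 [-0.0076658   0.10155695] [(np.float64(-0.1), 4.9), (np.float64(-0.1), 3.7), (np.float64(0.2), 1.5), (np.float64(0.2), 1.6)] [ 533.21878935 -219.19989605]
side 4 [0.22892259 0.48903787] [(np.float64(-0.2), 3.2), (np.float64(-0.3), 2.2), (np.float64(0.3), 0.7), (np.float64(0.3), 1.1)] [ 528.98573071 -222.48864259]
side 7 [0.14374974 0.45985278] [(np.float64(-0.3), 3.3), (np.float64(-0.3), 2.3), (np.float64(0.5), 1.0), (np.float64(0.5), 1.2)] [ 528.9140278  -222.31770477]
side 0 [0.12018183 0.47746683] [(np.float64(-0.3), 3.0), (np.float64(-0.3), 1.8), (np.float64(0.6), 0.9), (np.float64(0.6), 0.8)] [ 528.83749252 -222.32845864]
```

View pics/zz11.png

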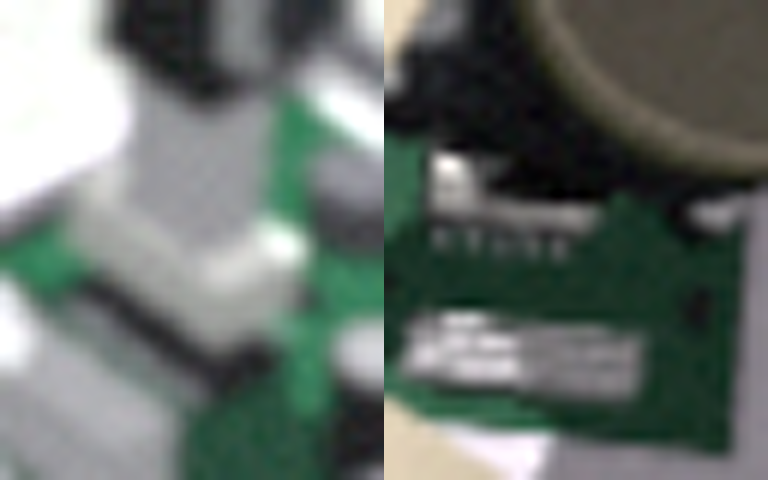

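View pics/c11.png

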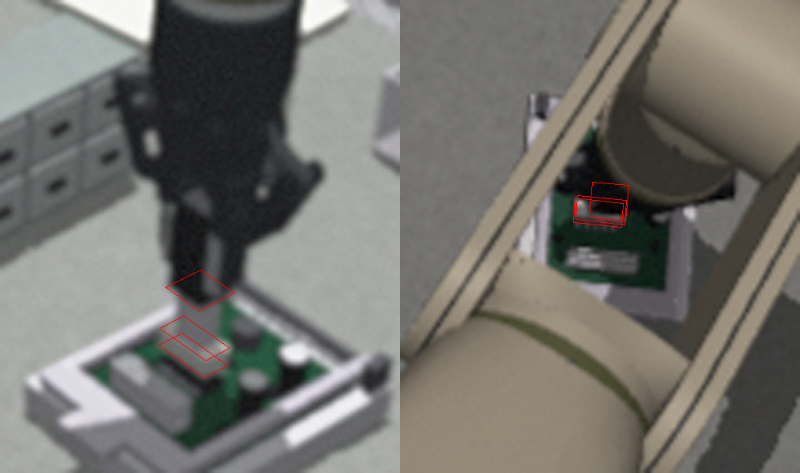

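```bash
python3 - <<'E'
from h import *
s=r.sense();print(s['time'],s['tool_pos'],np.abs(s['qd']).max(),s['finger_gap'])
a=cv2.imread("pics/side0.png");b=cv2.imread("pics/side11.png")
cv2.imwrite("pics/cmp.png",cv2.resize(np.hstack([a[120:350,150:520],b[120:350,150:520]]),(800,249)))
print(r.hand_in())
E
```

```text
22.55 [ 530.90790586 -219.59733309  166.18329841] 0.11943218640556454 25.413203639840553
the job is handed in; nothing more can be done
None
```

View pics/cmp.png

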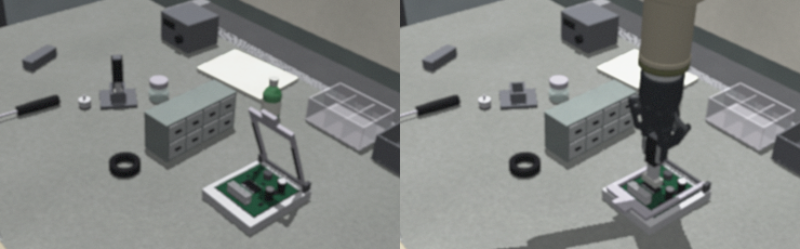

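I shut the hold-down frame, carried the probe high over the cabinet, and handed the job in at 22.6 s, with the probe held still over the chip.

- **Frame:** I pushed the tab down until the force rose to about 24 N with almost no further travel, so it is against its hard stop. It also looks flat in the pictures taken after the push.
- **Probe grip and carry:** The probe was gripped at 60 N (25.4 mm opening) and lifted straight up. It crossed the cabinet with its foot about 75 mm above the cabinet top. The force readings at the end of each move showed no contact.
- **Hover height:** The foot is about 8 mm above the chip (8.2 mm by the arm's readings), upright to within 0.01°. The side picture could mean it is up to about 0.5 mm lower.
- **Centring:** By the arm's readings the foot centre is at (530.9, -219.6). Correcting each camera by where it saw the held foot, the top camera puts the chip at about (530, -219). The side camera puts it at about (531.4, -219.5). The uncorrected cameras differed by about 4 mm, so I trust the centring to about 1 mm, mostly in x.
- **Alignment:** The tool is at yaw 0.0°. The two cameras gave the fixture's yaw as -0.3° and +0.3°.
- **Other things on the bench:** In the before-and-after side pictures the tape, jar, motor, screwdriver and battery look unmoved. The arm hid the bottle in the last picture and the meter was out of that view, so I didn't check them at the end.

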